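# Walk a jammed interface cassette out of its test dock

### The job

The interface cassette has jammed in the test dock: free it with light mallet taps on its two rear lugs, changing to the other lug whenever it binds, and keep your fingers off it until there is room for one behind its front panel. Lay the mallet down on the bench, draw the cassette by its front panel clear of the arch onto the dock's apron and let go. Then take it again by its black connector block and set it gently down flat in the black tray; leave the bottle, the jar and the tape where they are.

Things in the scene. Friction and masses are not known exactly. Their poses are not given: they have to be found in the camera images.
- dock: Test dock, fixed: grey base plate 172 x 160 x 8 mm (x -132 to +40, y +-80) with a grey arch across it. Origin: on the bench, inside the arch; +x points to the dock's rear, away from the robot, z up. The cassette lies on the plate inside the arch and slides out towards -x.
- dock_arch (a point): middle of the arch's front face, 30 mm up, at dock x -30. The arch spans x -30 to +8: cheeks at y +-66 to +-80, top plate at z 52 to 58 with a small green board on it. White guide strips inside the cheeks (x -30 to -4, z 8 to 32) leave a passage 121.6 mm wide for the 120 mm wide cassette.
- dock_apron (a point): middle of the apron, the bare plate in front of the arch (dock x -132 to -30), on its top at z 8 mm; the cassette drawn 87 mm or more out of home (cassette origin at dock x -87 or less) lies clear of the arch on it; at more than 115 mm it would overhang the front
- dock_block (a point): top middle of the upright aluminium docking block behind the cassette (dock x 32 to 38, y +-21, up to z 54): it closes the middle of the cassette's back, so that from behind only the two lugs can be struck. Behind it is open bench.
- cassette: Interface cassette, 0.4 to 0.65 kg. Origin: underside, middle of the body; axes as the dock's. Home: origin at dock x = 0; starts 2 to 5 mm out and a little askew. Body 60 x 120 x 20 mm, aluminium with a green board. Driven at one lug, that side advances some 8 to 18 mm, the cassette turns to about 0.07 rad and binds fast in the guides, however hard it is driven.
- cassette_lug_left (a point): middle of the yellow rear end face of the left lug (steel, cassette y +34 to +50, z 1 to 19), at cassette x +58; faces cassette +x. When the cassette has bound, a tap of 8 to 15 N on the other lug swings it past square and gains about 8 to 10 mm, until it binds the other way.
- cassette_lug_right (a point): the same on the right lug (cassette y -50 to -34)
- cassette_panel (a point): pinch point on the blue front panel (6 mm thick, x -36 to -30, 150 mm wide, 48 mm high, 28 mm above the body; 5 mm screw heads at its ends): its middle, 36 mm above the underside. Pinch it across its thickness; behind it, above the body, are 24 mm to the connector block. Drawn here or held square, the cassette slides with about 3 N.
- cassette_block (a point): middle of the black connector block on the cassette (28 x 40 mm, z 20 to 40 above the underside, centre at x +8, near the centre of mass), 30 mm above the underside; pinch it along the cassette's y, 40 mm wide
- cassette_mid (a point): underside of the cassette, middle of its 94 mm overall length (10 mm behind its origin)
- mallet: Nylon-faced bench mallet, 0.22 kg, lying flat left of the dock. Origin: on the bench under the middle of the head; the handle runs to its -x, the head's axis is its y, both 13 mm up. Head 96 mm long, 26 mm diameter faces at y +-48 (one yellow, one white). Neck (wood) 14 mm wide, 16 mm high to x -67, then a red grip 18 mm wide, 20 mm high, to x -137; rubber end at x -144.
- mallet_grip (a point): on the axis of the wooden neck, 40 mm from the head's axis, near the centre of mass: pinch it there along the mallet's y
- tray: Open black tray, fixed. Origin: on the bench, middle of the underside. Outside 116 (x) x 174 (y) x 46 mm high, walls and floor 3 mm: inside 110 x 168 mm. The cassette (94 x 150 mm) fits with 8 mm to spare all round, its length along the tray's x, either way round; there is no room for a finger outside the panel.
- tray_in (a point): middle of the tray's inner floor, 3 mm above the bench
- flux_bottle: amber dropper bottle with a yellow label, 38 mm wide, 110 mm high, standing on the right, beyond the tray's left corner; origin under its middle
- jar: white jar with a black lid, 51 mm wide, 44 mm high, standing left of the tray; origin under its middle
- tape_roll: roll of blue tape, 57 mm wide, 14 mm high, lying in front of the tray; origin under its middle

How it is judged:
By the outcome, as a careful person would: the job done as asked, in the order asked, and still so for the second after the job is handed in, with the robot touching nothing.
It also fails if it takes over 72 s, if anything falls off the work surface, if the arm or the gripper's body presses on something with over 40 N, if the wrist force passes 120 N, or if a joint passes its speed limit or range.

### The arm

A 6-joint arm with a two-finger parallel gripper is mounted at the origin on a cart in front of the work surface, level with it; the furniture and walls round the work are solid. World frame = base frame: x ahead of the robot, y to its left, z up, the work surface at z = 0. Lengths are in m, angles in degrees, forces in N, time in s.
With the tool pointing down it reaches from about 0.375 to 0.9 m from the base axis. Payload 3.1 kg.
Tool frame: the origin (TCP) lies midway between the tips of the shut fingers; the grasp point (between the pads) lies 19 mm behind it; z points along the fingers, y is the line along which they close (so a half turn about z gives the same grasp; the last joint's range is limited). The gripper opens to 87 mm and grips with 3 to 60 N. Pads are 19 mm wide; open, the fingers measure 117 mm over their backs; the gripper's body (75 mm by 190 mm) begins 51 mm behind the grasp point.
Start: joints at [62.309, 30.224, 82.088, -0, 67.689, -10.227], TCP at [0.188, 0.596, 0.223] pointing down, gripper open.
Joint ranges: [-176.69, 176.69], [-43.24, 126.21], [12.49, 139.97], [-82, 262], [0, 151.66], [-163.58, 163.58]. Speed limits (degrees/s): [159.86, 159.86, 180, 180, 180, 180].

### API

Orientations are given as a 3x3 rotation matrix whose columns are the frame's x, y, z axes.
In Python, from rig import bot gives the robot as it stands.
- The arm moves only by the tool send_path, called after "Request:" by a JSON object that holds its "api" and its "payload", one argument or row to a line. Schema: {"type":"object","properties":{"ticks":{"type":"array","items":{"type":"object","properties":{"tx":{"type":"number"},"ty":{"type":"number"},"tz":{"type":"number"},"rx":{"type":"number"},"ry":{"type":"number"},"rz":{"type":"number"},"aperture":{"type":"number"}},"additionalProperties":false,"required":["aperture"]},"minItems":1,"maxItems":20},"only":{"type":"string"},"quiet":{"type":"boolean"},"lines":{"type":"string"}},"required":["ticks"],"additionalProperties":false}. ticks is a list of rows, 1 to 20 of them, each an object with the fields tx, ty, tz (the shift in parts of the range, where 1.0 means 0.75 m), rx, ry, rz (a rotation vector in fractions of the full range, 1 being pi/2 rad), aperture (the opening from 0.0 (shut) to 1.0 (fully open)); a field left out counts as zero (the opening has to be given); each row is the pose to reach, as a shift and turn from the pose commanded when the call began, along the tool's axes at that moment; what a row does not reach only later rows make up. A row lasts 1/10 s, in which the tool goes at most 0.05 m and 8.59 degrees, less where a joint would pass 70% of its speed; a pose out of reach is approached as far as the arm can. The fingers move at their own pace and stop on an object; the grip force is fixed at half the most. Time passes only in rows, so rows that do not move let the fingers close. The tool returns the time, the measured TCP pose, the force, the opening and the grip force at its end. only (a regular expression) keeps the lines of the reply that match it, lines (a string "A,B") keeps lines A to B, and quiet returns only ok. Shift and turn numbers lie between -1 and 1, and a call with a number outside is refused. Input that does not fit is refused with a message, and nothing moves.
- bot.read_state(): the state, without advancing time (a new reading comes with each control period).
- bot.capture(name): name is "side" or "top"; returns a dict with "color" (480x640x3 uint8, red, green, blue), "K" (3x3 intrinsics, pixels), "view" (4x4, takes a point from world to camera coordinates). Camera axes: x right, y up, looking along -z (the intrinsics and any distortion apply to the point x, -y, -z); pixel columns grow to the right and rows downward; lengths in m; the calibration is good to about 2 mm. A picture is of the moment at which its call begins. There is no depth.
- bot.hand_in(): hands the job in; it is judged then, once.
The state is a dict: "time_s": time; "joint_positions": joint angles; "qvel": joint speeds; "tau": joint torques, N m; "position": TCP position; "tcp_rot": TCP orientation; "force": force on the tool from outside, world axes, zero at the start; "moment": the same for the moment, N m; "opening": opening from 0.0 (shut) to 1.0 (fully open); "grasp_force": force on a finger pad.
Only numpy, scipy, OpenCV 4.12 (cv2) and the standard library are available. Lean on these libraries where they do the work, as an engineer would, in place of code of your own. Each camera call takes 0.05 s, during which the arm holds its last target. There are 200 camera calls.

## Working session

There is one attempt and no reset: what is moved stays moved. The work goes in short steps, Python scripts to look and compute and a tool call to move; the robot and the scene stay as the last step left them, time stands still between calls to the robot, and variables do not carry over. Pictures are saved under pics/ and viewed, at most 10 in all, crops included, and the job is handed in when it is done.

```bash
ls; mkdir -p pics
```

Run:
```python
from rig import bot
import cv2
for n in("side","top"):
    c=bot.capture(n); cv2.imwrite(f"pics/{n}0.png",c["color"][:,:,::-1]); print(n,c["K"].round(1).tolist(),c["view"].round(3).tolist(),[k for k in c])
s=bot.read_state();print(s)
```

```text
pics
rig.py
side [[494.2, 0.0, 317.6], [0.0, 494.2, 238.1], [0.0, 0.0, 1.0]] [[0.885, -0.466, -0.02, -0.409], [0.181, 0.302, 0.936, -0.172], [-0.43, -0.832, 0.352, -1.117], [0.0, 0.0, 0.0, 1.0]] ['color', 'K', 'view']
top [[535.6, 0.0, 324.6], [0.0, 535.6, 238.9], [0.0, 0.0, 1.0]] [[-0.01, -1.0, -0.008, 0.029], [0.985, -0.011, 0.172, -0.513], [-0.172, -0.007, 0.985, -1.346], [0.0, 0.0, 0.0, 1.0]] ['color', 'K', 'view']
{'time_s': 0.1, 'joint_positions': array([ 6.23094899e+01,  3.02753530e+01,  8.21499057e+01,  2.48474844e-04,
        6.76897925e+01, -1.02282624e+01]), 'qvel': array([ 0.13009843, -0.12252693, -0.06959282, -0.01772219,  0.05349439,
       -0.09609431]), 'tau': array([-9.82426609e-04, -4.40985489e+01, -1.77150732e+01,  6.34740083e-02,
        5.34313009e-02, -5.27068130e-05]), 'position': array([0.18721247, 0.59559955, 0.22164634]), 'tcp_rot': array([[-9.53914216e-01,  3.00077976e-01, -9.36670800e-04],
       [ 3.00079222e-01,  9.53912630e-01, -1.77617942e-03],
       [ 3.60509779e-04, -1.97539825e-03, -9.99997984e-01]]), 'force': array([-0.15278761, -0.68040054,  0.30864004]), 'moment': array([ 0.00773137,  0.01688982, -0.02077144]), 'grasp_force': 0.0, 'opening': 0.9964131198088522}
```

View pics/side0.png

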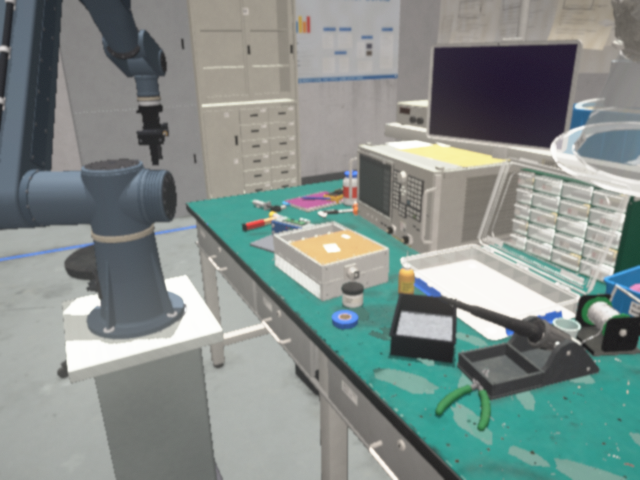

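View pics/top0.png

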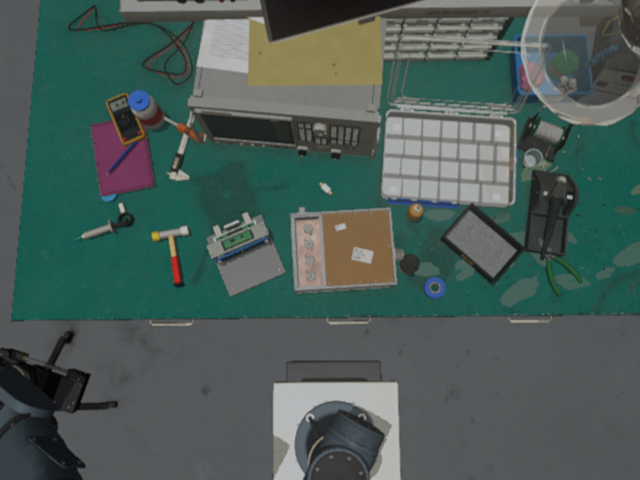

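The side view shows the mallet at (262,220), the dock mostly hidden behind the cork box at (285,230), and the tray at (425,328). In the top view the mallet head is at (170,236), the dock at (243,252), the tray at (482,243), the bottle at (416,211), the jar at (409,263) and the tape at (434,287). Next I'll enlarge these.

Run:
```python
import cv2,numpy as np
t=cv2.imread("pics/top0.png");s=cv2.imread("pics/side0.png")
r=lambda a,k:cv2.resize(a,None,fx=k,fy=k,interpolation=cv2.INTER_CUBIC)
cv2.imwrite("pics/c1.png",r(t[205:305,145:295],5.33)[:600,:800])
a=r(t[195:295,390:530],2.85) # 399x285
b=r(s[190:260,230:330],4)  #400x280
c=r(s[280:370,380:480],4)  #400x360
im=np.zeros((600,800,3),np.uint8)
im[:285,:399]=a[:285,:399]; im[:280,400:800]=b; im[290:290+310,400:800]=c[:310]
cv2.imwrite("pics/c2.png",im)
```

```text
(no output)
```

View pics/c1.png

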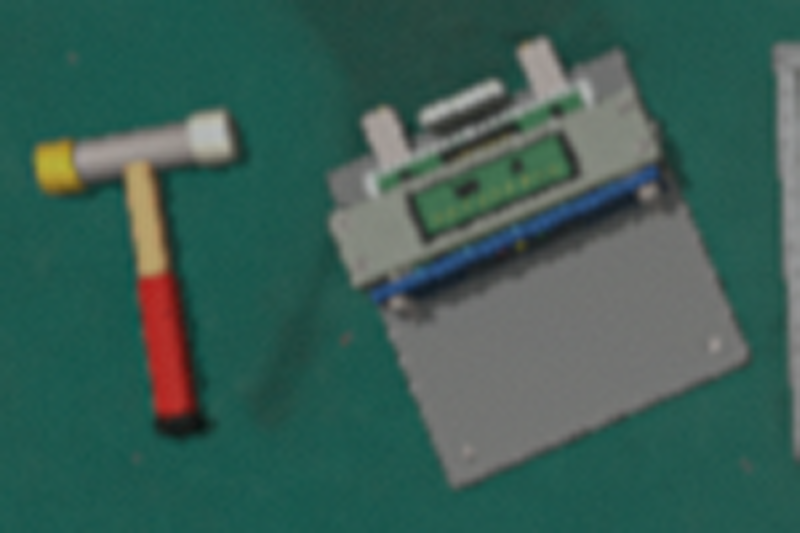

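View pics/c2.png

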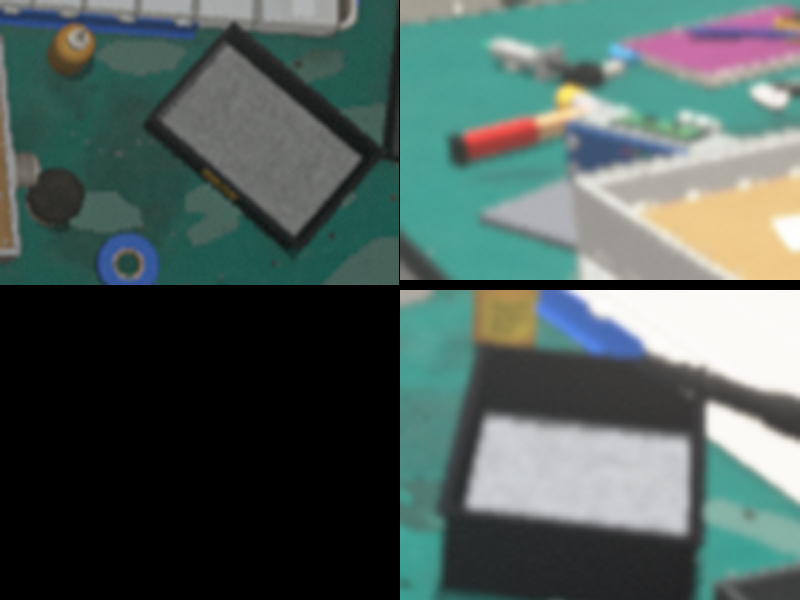

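The top crop shows the plate's front corners at (455,488) and (748,355), the arch top corners at (330,215), (358,288) and (660,155), the lug ends at (378,108) and (537,40), and the mallet faces at (38,168) and (238,133) with its butt at (180,430). The second crop gives the tray rim corners at (233,25), (147,123), (292,252) and (378,155). In its side view the plate corner is at (482,215), the panel corner at (570,122) and the mallet butt at (457,148).

Create h.py:
```python
import numpy as np
from scipy.optimize import least_squares
from rig import bot
CAM={}
def load():
    import os,pickle
    if os.path.exists("cam.pkl"): CAM.update(pickle.load(open("cam.pkl","rb")))
    else:
        for n in("side","top"):
            c=bot.capture(n); CAM[n]=(c["K"],c["view"])
        pickle.dump(CAM,open("cam.pkl","wb"))
load()
def proj(n,P):
    K,V=CAM[n]; p=V[:3,:3]@np.asarray(P,float)+V[:3,3]; q=np.array([p[0],-p[1],-p[2]]); q=K@q; return q[:2]/q[2]
def ray(n,uv,z):
    K,V=CAM[n]; d=np.linalg.inv(K)@np.array([*uv,1.]); d=V[:3,:3].T@np.array([d[0],-d[1],-d[2]]); o=-V[:3,:3].T@V[:3,3]
    return o+d*(z-o[2])/d[2]
def tri(a,b):
    f=lambda P:np.r_[proj("top",P)-a,proj("side",P)-b]
    r=least_squares(f,[.6,.1,.03]); return r.x,r.fun
def w(f,p):
    x,y,a=f; c,s=np.cos(a),np.sin(a); return np.array([x+c*p[0]-s*p[1],y+s*p[0]+c*p[1],p[2]])
def fit(obs,x0,zfree=False):
    # obs: (cam,(u,v),(local xyz)); z offset optional
    def f(q): return np.concatenate([proj(n,w(q[:3],p)+[0,0,q[3] if zfree else 0])-uv for n,uv,p in obs])
    r=least_squares(f,list(x0)+([0] if zfree else []),x_scale=[.01,.01,.1]+([.01] if zfree else [])); return r.x,r.fun.reshape(-1,2).round(1).tolist()
def un(pt,off,k,p0=(0,0)): return tuple(((np.array(pt)-p0)+.5)/k-.5+np.array(off))
```

Run:
```python
from h import *
T=lambda x,y:("top",un((x,y),(145,205),5.33)); S=lambda x,y:("side",un((x,y),(230,190),4,(400,0)))
mm=lambda *a:tuple(np.array(a)/1000)
obs=[(*T(455,488),mm(-132,80,8)),(*T(748,355),mm(-132,-80,8)),(*T(330,215),mm(8,80,58)),(*T(358,290),mm(-30,80,58)),(*T(660,158),mm(-30,-80,58)),(*T(620,48),mm(40,-80,8)),(*S(482,215),mm(-132,80,8))]
for zf in(0,1): print("dock",*fit(obs,(.55,.3,.3),zf))
print("dock toponly",*fit(obs[:-1],(.55,.3,.3)))
cas=[(*T(378,106),mm(58,42,19)),(*T(537,38),mm(58,-42,19)),(*T(373,294),mm(-36,75,48)),(*S(570,122),mm(-36,75,48))]
print("cas",*fit(cas,(.55,.3,.3)))
m=[(*T(38,168),mm(0,48,13)),(*T(238,133),mm(0,-48,13)),(*T(181,432),mm(-144,0,13)),(*S(452,150),mm(-144,0,13))]
print("mallet",*fit(m,(.55,.5,0.1)),*fit(m,(.55,.5,0.1),1))
A=lambda x,y:("top",un((x,y),(390,195),2.85)); B=lambda x,y:("side",un((x,y),(380,280),4,(400,290)))
for sg in(1,):
  tr=[(*A(233,24),mm(58,87,46)),(*A(147,123),mm(-58,87,46)),(*A(292,252),mm(-58,-87,46)),(*A(380,155),mm(58,-87,46)),(*B(482,345),mm(58,87,46)),(*B(442,512),mm(-58,87,46))]
  print("tray",*fit(tr,(.55,-.3,-.6)),fit(tr,(.55,-.3,-.6),1))
print("bottle top",ray("top",un((73,42),(390,195),2.85),.1),"jar",ray("top",un((54,195),(390,195),2.85),.044),"tape",ray("top",un((128,263),(390,195),2.85),.014))
print("box",[ray("top",p,.08).round(3).tolist() for p in((293,209),(297,292),(397,287),(393,209))])
```

```text
dock [0.52257295 0.25181632 0.40692953] [[-0.0, 0.1], [1.1, 0.4], [-0.6, 0.1], [-0.4, -0.6], [0.5, -0.8], [-0.0, -0.2], [-1.4, -0.4]]
dock [ 0.52310287  0.25241888  0.40552207 -0.00333331] [[-0.1, -0.0], [0.9, 0.4], [-0.6, 0.0], [-0.4, -0.7], [0.4, -0.8], [-0.1, -0.1], [-1.2, 0.5]]
dock toponly [0.52212637 0.25199919 0.40615119] [[-0.1, 0.3], [1.0, 0.6], [-0.7, 0.2], [-0.5, -0.5], [0.4, -0.6], [-0.1, -0.0]]
cas [0.52353062 0.2520806  0.38767183] [[0.2, -0.6], [-0.3, 0.2], [-0.3, -0.3], [-0.5, 2.1]]
mallet [0.53991795 0.43416931 0.18321179] [[1.1, 0.1], [-0.9, -0.2], [-0.1, 0.1], [-0.1, 0.0]] [5.39838349e-01 4.34030707e-01 1.83569456e-01 4.45904122e-04] [[1.0, 0.1], [-0.9, -0.2], [-0.1, 0.1], [-0.1, -0.1]]
tray [ 0.4772792  -0.38049425 -0.51052115] [[-10.5, 12.5], [-0.2, 16.4], [10.2, 3.5], [-1.3, -1.9], [33.1, 3.0], [-10.7, -38.4]] (array([ 0.48570253, -0.38110596, -0.4825972 , -0.03783975]), [[-14.8, 13.0], [-2.9, 16.4], [6.6, 1.0], [-6.5, -3.9], [33.9, 17.3], [-8.8, -23.4]])
bottle top [ 0.57586508 -0.20565783  0.1       ] jar [ 0.44741206 -0.19234786  0.044     ] tape [ 0.38780906 -0.2621847   0.014     ]
box [[0.585, 0.103, 0.08], [0.374, 0.093, 0.08], [0.383, -0.156, 0.08], [0.582, -0.152, 0.08]]
```

Add to h.py:
```python
from scipy.spatial.transform import Rotation as Ro
def go(P,yaw):
    "delta rows from measured pose to TCP world P, tool down, tool-y at world yaw deg (mod 180)"
    s=bot.read_state(); R=np.array(s["tcp_rot"]); d=R.T@(np.array(P)-s["position"])
    best=None
    for k in(0,180):
        a=np.radians(yaw+k); y=np.array([np.cos(a),np.sin(a),0]); z=np.array([0,0,-1.]); x=np.cross(y,z)
        rv=Ro.from_matrix(R.T@np.c_[x,y,z]).as_rotvec(degrees=True)
        if best is None or np.linalg.norm(rv)<np.linalg.norm(best): best=rv
    print("t",round(s["time_s"],2),"at",s["position"].round(4),"q6",s["joint_positions"][5].round(1),"row",d.round(4),best.round(2))
```

Run:
```python
from h import *
mm=lambda *a:tuple(np.array(a)/1000)
A=lambda x,y:("top",un((x,y),(390,195),2.85)); B=lambda x,y:("side",un((x,y),(380,280),4,(400,290)))
tr=[(*A(233,24),mm(58,87,46)),(*A(147,123),mm(-58,87,46)),(*A(292,252),mm(-58,-87,46)),(*A(380,155),mm(58,-87,46)),(*B(482,345),mm(-58,87,46)),(*B(703,400),mm(58,87,46)),(*B(442,512),mm(-58,-87,46))]
for z in(0,1):print("tray",*fit(tr,(.55,-.3,-.7),z))
print(*fit(tr[:4],(.55,-.3,-.7)))
print("instr",ray("top",(205,140),0),ray("top",(300,154),0))
M=(.5399,.4342,.1832)
g=w(M,(-.04,0,.1)); go(g,90+np.degrees(M[2]))
```

```text
tray [ 0.49839378 -0.3877196  -0.77267286] [[1.5, 1.0], [2.2, -2.1], [2.6, -1.1], [1.1, 0.4], [-0.2, -0.2], [-0.9, -7.8], [-2.6, -1.0]]
tray [ 0.50072895 -0.38649179 -0.77609866 -0.00857455] [[0.3, 0.9], [1.1, -2.5], [0.9, -1.6], [-0.6, 0.2], [0.3, 2.8], [-0.6, -4.7], [-2.3, 2.2]]
[ 0.49726568 -0.38282973 -0.76539661] [[-0.6, 1.5], [0.3, -1.4], [1.0, -0.7], [-0.7, 0.6]]
instr [0.80326665 0.35267617 0.        ] [ 7.59291008e-01  8.89984665e-02 -2.22044605e-16]
t 0.2 at [0.1873 0.5958 0.2219] q6 -10.2 row [-0.3495 -0.0669  0.1219] [ -0.07  -0.03 -27.96]
```

The manual's scale: shifts go in shares of 0.75 m and turns go in shares of pi/2 rad. Converting my numbers, -0.3495 m / 0.75 = -0.466, -0.2 m / 0.75 = -0.2667, -28 degrees / 90 = -0.3111.

Request:
{"api": "send_path", "payload": {
  "ticks": [
    {"tx": -0.2,"ty": -0.04,"rz": -0.1333,"aperture": 1},
    {"tx": -0.2667,"ty": -0.0667,"tz": 0.0267,"rz": -0.2222,"aperture": 1},
    {"tx": -0.466,"ty": -0.0892,"tz": 0.1067,"rz": -0.3111,"aperture": 1},
    {"tx": -0.466,"ty": -0.0892,"tz": 0.1333,"rz": -0.3111,"aperture": 1},
    {"tx": -0.466,"ty": -0.0892,"tz": 0.1625,"rz": -0.3111,"aperture": 1},
    {"tx": -0.466,"ty": -0.0892,"tz": 0.1625,"rz": -0.3111,"aperture": 1},
    {"tx": -0.466,"ty": -0.0892,"tz": 0.1625,"rz": -0.3111,"aperture": 1},
    {"tx": -0.466,"ty": -0.0892,"tz": 0.1625,"rz": -0.3111,"aperture": 1},
    {"tx": -0.466,"ty": -0.0892,"tz": 0.1625,"rz": -0.3111,"aperture": 1},
    {"tx": -0.466,"ty": -0.0892,"tz": 0.1625,"rz": -0.3111,"aperture": 1},
    {"tx": -0.466,"ty": -0.0892,"tz": 0.1625,"rz": -0.3111,"aperture": 1}
  ]
}}

```text
time_s: 1.3
position: [0.4999, 0.428, 0.101]
tcp_rot: [[-0.983, -0.184, -0.001], [-0.184, 0.983, 0.0], [0.0, 0.0, -1.0]]
force: [-0.1, 0.7, 0.0]
opening: 1.0
grasp_force: 0.0
```

Run:
```python
from h import *
import cv2
M=(.5399,.4342,.1832)
g=w(M,(-.04,0,.003)); go(g,90+np.degrees(M[2]))
r=lambda a,k:cv2.resize(a,None,fx=k,fy=k,interpolation=cv2.INTER_CUBIC)
t=bot.capture("top")["color"];s=bot.capture("side")["color"]
im=np.hstack([r(t[195:295,130:230],4),r(s[150:250,220:320],4)]); cv2.imwrite("pics/m1.png",im[:,:,::-1])
```

```text
t 1.3 at [0.4999 0.428  0.101 ] q6 -69.7 row [-0.0005 -0.0013  0.098 ] [ 0.02 -0.03  0.08]
```

View pics/m1.png

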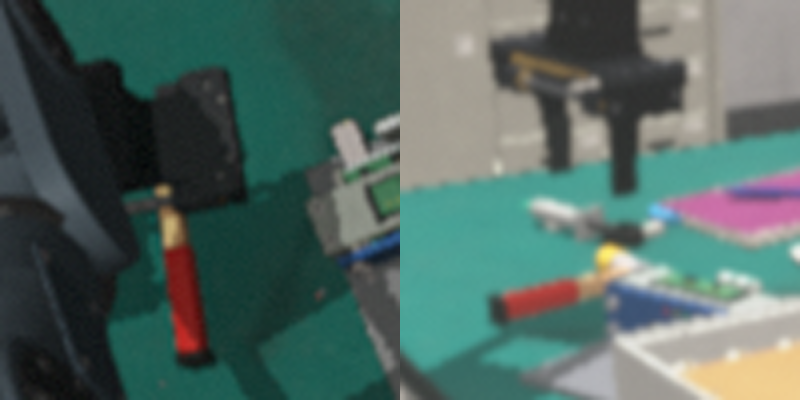

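Seen from both views, the open fingers hang over the mallet's neck. I'll descend, grip and lift.

Scaled: 0.098 m / 0.75 = 0.1307, 0.08 m / 0.75 = 0.1067.

Request:
{"api": "send_path", "payload": {
  "ticks": [
    {"ty": -0.0013,"tz": 0.0533,"aperture": 1},
    {"ty": -0.0013,"tz": 0.1067,"aperture": 1},
    {"ty": -0.0013,"tz": 0.1307,"aperture": 1},
    {"ty": -0.0013,"tz": 0.1307,"aperture": 1},
    {"ty": -0.0013,"tz": 0.1307,"aperture": 0},
    {"ty": -0.0013,"tz": 0.1307,"aperture": 0},
    {"ty": -0.0013,"tz": 0.1307,"aperture": 0},
    {"ty": -0.0013,"tz": 0.1307,"aperture": 0},
    {"ty": -0.0013,"tz": 0.1307,"aperture": 0},
    {"ty": -0.0013,"tz": 0.1307,"aperture": 0},
    {"ty": -0.0013,"tz": 0.1307,"aperture": 0},
    {"ty": -0.0013,"tz": 0.1307,"aperture": 0},
    {"ty": -0.0013,"tz": 0.0667,"aperture": 0},
    {"ty": -0.0013,"aperture": 0},
    {"ty": -0.0013,"aperture": 0}
  ]
}}

```text
time_s: 2.9
position: [0.5057, 0.4294, 0.1078]
tcp_rot: [[-0.983, -0.183, 0.012], [-0.183, 0.983, 0.007], [-0.014, 0.005, -1.0]]
force: [1.9, 0.3, 0.3]
opening: 0.083
grasp_force: 0.0
```

Run:
```python
from h import *
D=(.5223,.252,.4065)
# left lug, standing 35 mm behind lug: head centre at dock x 58+48+35, y 42
g=w(D,(.058+.048+.035,.042+.04,.10)); print(g); go(g,np.degrees(D[2]))
```

```text
[0.61938741 0.38306882 0.1       ]
t 2.9 at [0.5057 0.4294 0.1078] q6 -69.8 row [-0.1032 -0.0664  0.0088] [ 0.77  0.46 77.25]
```

Run:
```python
from h import *
import cv2
r=lambda a,k:cv2.resize(a,None,fx=k,fy=k,interpolation=cv2.INTER_CUBIC)
t=bot.capture("top")["color"];s=bot.capture("side")["color"]
im=np.hstack([r(t[195:295,130:230],4),r(s[150:250,220:320],4)]); cv2.imwrite("pics/m2.png",im[:,:,::-1])
s=bot.read_state();print(s["time_s"],s["opening"],s["grasp_force"],s["force"],s["position"])
```

```text
3.0 0.02881262763264862 0.0 [-1.02307948 -0.35729066 -0.64395012] [0.50187913 0.42702496 0.10239987]
```

View pics/m2.png

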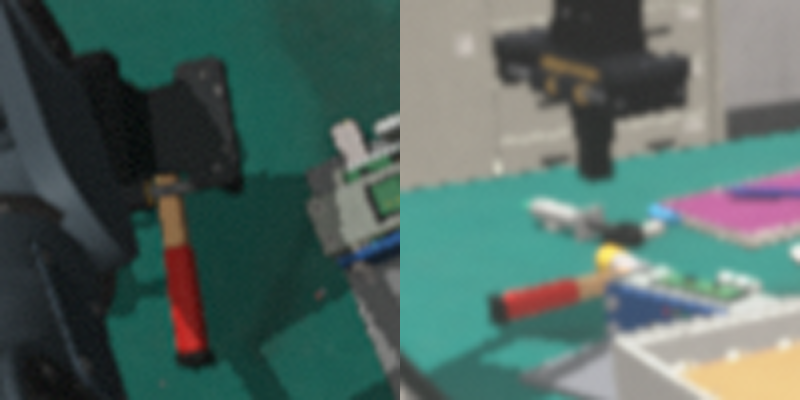

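The mallet hasn't moved and the fingers are still closing: they are slower than I allowed, and I lifted too soon. I'll repeat with a smaller opening and check the grip before lifting.

Request:
{"api": "send_path", "payload": {
  "ticks": [
    {"aperture": 0.4},
    {"aperture": 0.4},
    {"aperture": 0.4},
    {"aperture": 0.4},
    {"aperture": 0.4},
    {"aperture": 0.4}
  ]
}}

```text
time_s: 3.6
position: [0.501, 0.4265, 0.1004]
tcp_rot: [[-0.983, -0.183, -0.0], [-0.183, 0.983, -0.0], [0.0, -0.0, -1.0]]
force: [0.3, 0.2, 0.7]
opening: 0.388
grasp_force: 0.0
```

Run:
```python
from h import *
M=(.5399,.4342,.1832)
g=w(M,(-.04,0,.003)); go(g,90+np.degrees(M[2])); print(bot.read_state()["opening"])
```

```text
t 3.6 at [0.501  0.4265 0.1004] q6 -69.8 row [0.0003 0.0005 0.0974] [-0.01 -0.02  0.04]
0.3876230578429732
```

Scaled: 0.0974 m / 0.75 = 0.1299, 0.08 m / 0.75 = 0.1067.

Request:
{"api": "send_path", "payload": {
  "ticks": [
    {"tz": 0.0533,"aperture": 0.4},
    {"tz": 0.1067,"aperture": 0.4},
    {"tz": 0.1299,"aperture": 0.4},
    {"tz": 0.1299,"aperture": 0.4},
    {"tz": 0.1299,"aperture": 0},
    {"tz": 0.1299,"aperture": 0},
    {"tz": 0.1299,"aperture": 0},
    {"tz": 0.1299,"aperture": 0},
    {"tz": 0.1299,"aperture": 0},
    {"tz": 0.1299,"aperture": 0},
    {"tz": 0.1299,"aperture": 0}
  ]
}}

```text
time_s: 4.7
position: [0.5013, 0.4268, 0.0038]
tcp_rot: [[-0.983, -0.183, 0.001], [-0.183, 0.983, 0.001], [-0.001, 0.0, -1.0]]
force: [-0.3, 0.1, 2.6]
opening: 0.157
grasp_force: 30.0
```

Scaled: -0.1 m / 0.75 = -0.1333, -0.08 m / 0.75 = -0.1067.

Request:
{"api": "send_path", "payload": {
  "ticks": [
    {"tz": -0.0533,"aperture": 0},
    {"tz": -0.1067,"aperture": 0},
    {"tz": -0.1333,"aperture": 0},
    {"tz": -0.1333,"aperture": 0},
    {"tz": -0.1333,"aperture": 0}
  ]
}}

```text
time_s: 5.2
position: [0.5002, 0.426, 0.1023]
tcp_rot: [[-0.983, -0.183, -0.002], [-0.183, 0.983, -0.001], [0.002, -0.001, -1.0]]
force: [0.0, 0.2, -2.7]
opening: 0.156
grasp_force: 30.0
```

Run:
```python
from h import *
D=(.5223,.252,.4065)
g=w(D,(.058+.048+.035,.042+.04,.09)); print(g); go(g,np.degrees(D[2]))
```

```text
[0.61938741 0.38306882 0.09      ]
t 5.2 at [0.5002 0.426  0.1023] q6 -69.8 row [-0.1093 -0.0639  0.0122] [-1.000e-01 -6.000e-02  7.724e+01]
```

Scaled: -0.1093 m / 0.75 = -0.1457, -0.109 m / 0.75 = -0.1453, 77.24 degrees / 90 = 0.8582.

Request:
{"api": "send_path", "payload": {
  "ticks": [
    {"tx": -0.0667,"rz": 0.0889,"aperture": 0},
    {"tx": -0.1333,"ty": -0.0133,"rz": 0.1778,"aperture": 0},
    {"tx": -0.1453,"ty": -0.04,"rz": 0.2667,"aperture": 0},
    {"tx": -0.1457,"ty": -0.0667,"rz": 0.3556,"aperture": 0},
    {"tx": -0.1457,"ty": -0.0852,"rz": 0.4444,"aperture": 0},
    {"tx": -0.1457,"ty": -0.0852,"rz": 0.5333,"aperture": 0},
    {"tx": -0.1457,"ty": -0.0852,"rz": 0.6222,"aperture": 0},
    {"tx": -0.1457,"ty": -0.0852,"rz": 0.7111,"aperture": 0},
    {"tx": -0.1457,"ty": -0.0852,"rz": 0.8,"aperture": 0},
    {"tx": -0.1457,"ty": -0.0852,"tz": 0.0133,"rz": 0.8582,"aperture": 0},
    {"tx": -0.1457,"ty": -0.0852,"tz": 0.0163,"rz": 0.8582,"aperture": 0},
    {"tx": -0.1457,"ty": -0.0852,"tz": 0.0163,"rz": 0.8582,"aperture": 0},
    {"tx": -0.1457,"ty": -0.0852,"tz": 0.0163,"rz": 0.8582,"aperture": 0}
  ]
}}

```text
time_s: 6.5
position: [0.6196, 0.3834, 0.0898]
tcp_rot: [[-0.397, 0.918, -0.002], [0.918, 0.397, -0.001], [-0.0, -0.002, -1.0]]
force: [-0.5, 0.4, -1.7]
opening: 0.152
grasp_force: 30.0
```

Run:
```python
from h import *
import cv2
D=(.5223,.252,.4065)
g=w(D,(.058+.048+.035,.042+.04,.014)); go(g,np.degrees(D[2]))
r=lambda a,k:cv2.resize(a,None,fx=k,fy=k,interpolation=cv2.INTER_CUBIC)
t=bot.capture("top")["color"]
cv2.imwrite("pics/m3.png",r(t[170:290,140:300],5)[:,:,::-1])
```

```text
t 6.5 at [0.6196 0.3834 0.0898] q6 -0.4 row [-0.0002 -0.0001  0.0758] [-0.12  0.    0.08]
```

View pics/m3.png

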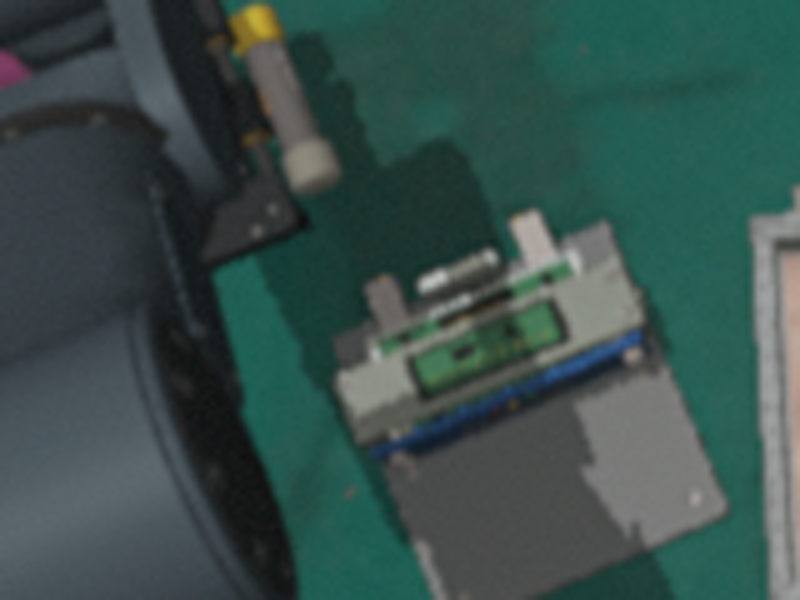

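The mallet's white face is at about (313,182), lined up over the left lug at (382,282); the handle is off to the left under the wrist. Next I'll check the lateral offset numerically.

Run:
```python
from h import *
D=np.array((.5223,.252,.4065))
def loc(p): d=p[:2]-D[:2]; c,s=np.cos(D[2]),np.sin(D[2]); return np.array([c*d[0]+s*d[1],-s*d[0]+c*d[1]]).round(4)
f=lambda p,z:loc(ray("top",un(p,(140,170),5),z))
print("face bottom edge",f((315,188),.1),"yellow end",f((255,8),.1),"lugs",f((378,280),.027),f((526,212),.027), "plate rr",f((606,222),.008))
```

```text
face bottom edge [0.0911 0.0454] yellow end [0.1913 0.0387] lugs [0.054  0.0425] [ 0.0562 -0.0432] plate rr [ 0.0388 -0.0794]
```

Request:
{"api": "send_path", "payload": {
  "ticks": [
    {"tz": 0.0533,"aperture": 0},
    {"tz": 0.1007,"aperture": 0},
    {"tz": 0.1007,"aperture": 0},
    {"tz": 0.1007,"aperture": 0}
  ]
}}

```text
time_s: 6.95
position: [0.6199, 0.3836, 0.0153]
tcp_rot: [[-0.396, 0.918, -0.001], [0.918, 0.396, -0.0], [0.0, -0.001, -1.0]]
force: [-1.1, -0.4, -1.5]
opening: 0.158
grasp_force: 30.0
```

Scaled: -0.043 m / 0.75 = -0.0573, -0.03 m / 0.75 = -0.04.

Request:
{"api": "send_path", "payload": {
  "ticks": [
    {"ty": -0.02,"aperture": 0},
    {"ty": -0.04,"aperture": 0},
    {"ty": -0.0467,"aperture": 0},
    {"ty": -0.052,"aperture": 0},
    {"ty": -0.0573,"aperture": 0}
  ]
}}

```text
time_s: 7.45
position: [0.5832, 0.3679, 0.0176]
tcp_rot: [[-0.396, 0.918, 0.006], [0.918, 0.396, 0.003], [0.0, 0.007, -1.0]]
force: [2.8, 2.3, -1.8]
opening: 0.159
grasp_force: 30.0
```

Request:
{"api": "send_path", "payload": {
  "ticks": [
    {"ty": -0.0053,"aperture": 0}
  ]
}}

```text
time_s: 7.55
position: [0.5813, 0.3676, 0.0178]
tcp_rot: [[-0.395, 0.919, 0.01], [0.919, 0.395, 0.006], [0.001, 0.011, -1.0]]
force: [3.4, 4.4, -1.4]
opening: 0.156
grasp_force: 30.0
```

Scaled: -0.003 m / 0.75 = -0.004.

Request:
{"api": "send_path", "payload": {
  "ticks": [
    {"ty": -0.004,"aperture": 0},
    {"ty": -0.004,"aperture": 0}
  ]
}}

```text
time_s: 7.75
position: [0.579, 0.3669, 0.0177]
tcp_rot: [[-0.395, 0.918, 0.011], [0.918, 0.395, 0.006], [0.001, 0.013, -1.0]]
force: [5.2, 5.4, -1.7]
opening: 0.158
grasp_force: 30.0
```

Scaled: -0.006 m / 0.75 = -0.008, -0.004 m / 0.75 = -0.0053.

Request:
{"api": "send_path", "payload": {
  "ticks": [
    {"ty": -0.0053,"aperture": 0},
    {"ty": -0.008,"aperture": 0},
    {"ty": -0.008,"aperture": 0}
  ]
}}

```text
time_s: 8.05
position: [0.5781, 0.367, 0.019]
tcp_rot: [[-0.396, 0.918, 0.022], [0.918, 0.396, 0.012], [0.002, 0.024, -1.0]]
force: [9.7, 9.5, -4.0]
opening: 0.16
grasp_force: 30.1
```

Scaled: -0.084 m / 0.75 = -0.112, -0.03 m / 0.75 = -0.04.

Request:
{"api": "send_path", "payload": {
  "ticks": [
    {"ty": 0.0347,"aperture": 0},
    {"tx": -0.04,"ty": 0.0413,"aperture": 0},
    {"tx": -0.0933,"ty": 0.0413,"aperture": 0},
    {"tx": -0.112,"ty": 0.0413,"aperture": 0},
    {"tx": -0.112,"ty": 0.0413,"aperture": 0}
  ]
}}

```text
time_s: 8.55
position: [0.632, 0.2943, 0.0157]
tcp_rot: [[-0.392, 0.92, 0.001], [0.92, 0.392, -0.0], [-0.0, 0.001, -1.0]]
force: [0.7, 0.3, -2.4]
opening: 0.158
grasp_force: 30.0
```

Run:
```python
from h import *
import cv2
D=(.5223,.252,.4065)
go(w(D,(.058+.048,-.002,.014)),np.degrees(D[2]))
r=lambda a,k:cv2.resize(a,None,fx=k,fy=k,interpolation=cv2.INTER_CUBIC)
t=bot.capture("top")["color"]
cv2.imwrite("pics/m4.png",r(t[170:290,140:300],5)[:,:,::-1])
```

```text
t 8.55 at [0.632  0.2943 0.0157] q6 -7.3 row [ 0.0025 -0.0115  0.0017] [ 0.03  0.02 -0.21]
```

View pics/m4.png

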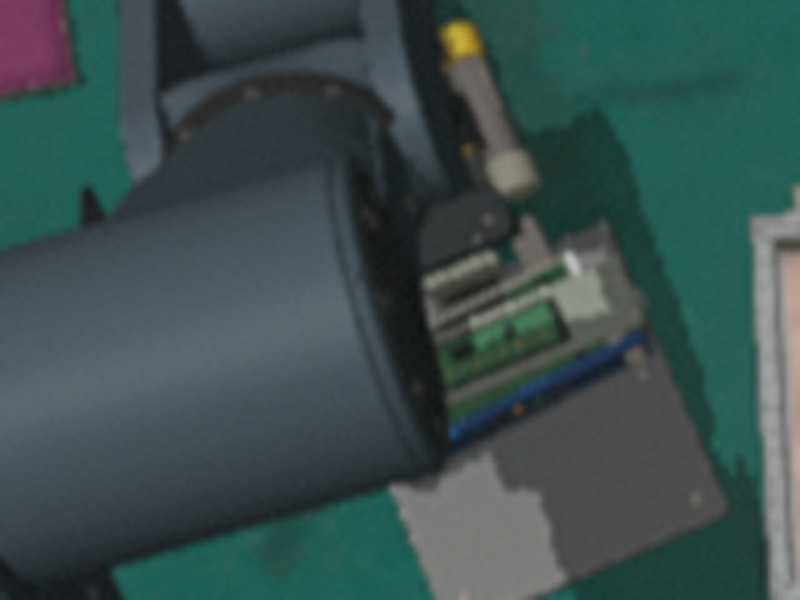

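The white face (515,190) stands just behind the right lug (527,225), and the cassette has turned, its left side out. Now the right lug.

Scaled: -0.025 m / 0.75 = -0.0333, -0.008 m / 0.75 = -0.0107.

Request:
{"api": "send_path", "payload": {
  "ticks": [
    {"tx": 0.0027,"ty": -0.0107,"aperture": 0},
    {"tx": 0.0027,"ty": -0.0173,"aperture": 0},
    {"tx": 0.0027,"ty": -0.0227,"aperture": 0},
    {"tx": 0.0027,"ty": -0.028,"aperture": 0},
    {"tx": 0.0027,"ty": -0.0333,"aperture": 0}
  ]
}}

```text
time_s: 9.1
position: [0.6079, 0.289, 0.0162]
tcp_rot: [[-0.397, 0.918, 0.004], [0.918, 0.397, 0.0], [-0.001, 0.004, -1.0]]
force: [5.6, -0.6, -2.8]
opening: 0.157
grasp_force: 30.0
```

Request:
{"api": "send_path", "payload": {
  "ticks": [
    {"ty": -0.0053,"aperture": 0},
    {"ty": -0.008,"aperture": 0}
  ]
}}

```text
time_s: 9.3
position: [0.6038, 0.2869, 0.0165]
tcp_rot: [[-0.396, 0.918, 0.007], [0.918, 0.396, 0.002], [-0.001, 0.007, -1.0]]
force: [7.8, 2.3, -2.1]
opening: 0.162
grasp_force: 30.1
```

Scaled: -0.006 m / 0.75 = -0.008, -0.004 m / 0.75 = -0.0053.

Request:
{"api": "send_path", "payload": {
  "ticks": [
    {"ty": -0.0053,"aperture": 0},
    {"ty": -0.008,"aperture": 0},
    {"ty": -0.008,"aperture": 0}
  ]
}}

```text
time_s: 9.6
position: [0.6029, 0.2866, 0.0179]
tcp_rot: [[-0.396, 0.918, 0.017], [0.918, 0.396, 0.006], [-0.001, 0.018, -1.0]]
force: [11.6, 5.5, -4.7]
opening: 0.16
grasp_force: 30.3
```

Request:
{"api": "send_path", "payload": {
  "ticks": [
    {"ty": 0.0333,"aperture": 0},
    {"tx": 0.0133,"ty": 0.04,"aperture": 0},
    {"tx": 0.0667,"ty": 0.04,"aperture": 0},
    {"tx": 0.112,"ty": 0.04,"aperture": 0},
    {"tx": 0.112,"ty": 0.04,"aperture": 0},
    {"tx": 0.112,"ty": 0.024,"aperture": 0},
    {"tx": 0.112,"ty": 0.016,"aperture": 0},
    {"tx": 0.112,"ty": 0.0107,"aperture": 0},
    {"tx": 0.112,"ty": 0.0053,"aperture": 0},
    {"tx": 0.112,"aperture": 0}
  ]
}}

```text
time_s: 10.6
position: [0.5635, 0.3614, 0.0161]
tcp_rot: [[-0.395, 0.919, 0.003], [0.919, 0.395, 0.002], [0.001, 0.003, -1.0]]
force: [2.9, 5.0, -2.5]
opening: 0.159
grasp_force: 30.0
```

Run:
```python
from h import *
D=(.5223,.252,.4065)
go(w(D,(.04+.048,.082,.014)),np.degrees(D[2]))
```

```text
t 10.6 at [0.5635 0.3614 0.0161] q6 -0.2 row [-0.0022  0.0069  0.0021] [ 0.18 -0.03 -0.04]
```

Scaled: -0.012 m / 0.75 = -0.016, -0.01 m / 0.75 = -0.0133.

Request:
{"api": "send_path", "payload": {
  "ticks": [
    {"ty": -0.0053,"aperture": 0},
    {"ty": -0.0107,"aperture": 0},
    {"ty": -0.0133,"aperture": 0},
    {"ty": -0.016,"aperture": 0},
    {"ty": -0.016,"aperture": 0}
  ]
}}

```text
time_s: 11.1
position: [0.5616, 0.3617, 0.0188]
tcp_rot: [[-0.395, 0.918, 0.023], [0.919, 0.395, 0.012], [0.002, 0.026, -1.0]]
force: [11.9, 11.4, -4.8]
opening: 0.157
grasp_force: 30.2
```

Run:
```python
from h import *
D=(.5223,.252,.4065)
go(w(D,(.04+.048,.082,.014)),np.degrees(D[2]))
```

```text
t 11.1 at [0.5616 0.3617 0.0188] q6 -0.2 row [-0.0032  0.0084  0.005 ] [ 1.49 -0.12 -0.  ]
```

Scaled: -0.086 m / 0.75 = -0.1147, -0.05 m / 0.75 = -0.0667.

Request:
{"api": "send_path", "payload": {
  "ticks": [
    {"ty": 0.0333,"aperture": 0},
    {"tx": -0.0133,"ty": 0.0467,"aperture": 0},
    {"tx": -0.0667,"ty": 0.0467,"aperture": 0},
    {"tx": -0.1147,"ty": 0.0467,"aperture": 0},
    {"tx": -0.1147,"ty": 0.0467,"aperture": 0},
    {"tx": -0.1147,"ty": 0.032,"aperture": 0},
    {"tx": -0.1147,"ty": 0.024,"aperture": 0},
    {"tx": -0.1147,"ty": 0.0187,"aperture": 0},
    {"tx": -0.1147,"ty": 0.0133,"aperture": 0},
    {"tx": -0.1147,"ty": 0.008,"aperture": 0},
    {"tx": -0.1147,"ty": 0.0027,"aperture": 0}
  ]
}}

```text
time_s: 12.2
position: [0.5884, 0.2784, 0.016]
tcp_rot: [[-0.396, 0.918, 0.003], [0.918, 0.396, 0.001], [-0.001, 0.003, -1.0]]
force: [7.0, 2.0, -2.1]
opening: 0.159
grasp_force: 30.1
```

Run:
```python
from h import *
D=(.5223,.252,.4065)
go(w(D,(.04+.048,-.002,.014)),np.degrees(D[2]))
```

```text
t 12.2 at [0.5884 0.2784 0.016 ] q6 -7.8 row [-0.0001  0.0169  0.002 ] [0.18 0.04 0.05]
```

Scaled: -0.009 m / 0.75 = -0.012, -0.007 m / 0.75 = -0.0093.

Request:
{"api": "send_path", "payload": {
  "ticks": [
    {"ty": -0.0053,"aperture": 0},
    {"ty": -0.0093,"aperture": 0},
    {"ty": -0.012,"aperture": 0},
    {"ty": -0.012,"aperture": 0}
  ]
}}

```text
time_s: 12.6
position: [0.5871, 0.2779, 0.0179]
tcp_rot: [[-0.396, 0.918, 0.019], [0.918, 0.396, 0.007], [-0.001, 0.02, -1.0]]
force: [11.7, 5.3, -4.7]
opening: 0.158
grasp_force: 30.2
```

Run:
```python
from h import *
D=(.5223,.252,.4065)
go(w(D,(.04+.048,-.002,.014)),np.degrees(D[2]))
```

```text
t 12.6 at [0.5871 0.2779 0.0179] q6 -8.0 row [-0.0001  0.0181  0.0042] [1.15 0.08 0.05]
```

Scaled: 0.084 m / 0.75 = 0.112, 0.05 m / 0.75 = 0.0667.

Request:
{"api": "send_path", "payload": {
  "ticks": [
    {"ty": 0.0333,"aperture": 0},
    {"tx": 0.0133,"ty": 0.0453,"aperture": 0},
    {"tx": 0.0667,"ty": 0.0453,"aperture": 0},
    {"tx": 0.112,"ty": 0.0453,"aperture": 0},
    {"tx": 0.112,"ty": 0.0453,"aperture": 0},
    {"tx": 0.112,"ty": 0.032,"aperture": 0},
    {"tx": 0.112,"ty": 0.024,"aperture": 0},
    {"tx": 0.112,"ty": 0.0187,"aperture": 0},
    {"tx": 0.112,"ty": 0.0133,"aperture": 0},
    {"tx": 0.112,"ty": 0.008,"aperture": 0},
    {"tx": 0.112,"ty": 0.0027,"aperture": 0}
  ]
}}

```text
time_s: 13.7
position: [0.5482, 0.3522, 0.0159]
tcp_rot: [[-0.395, 0.919, 0.001], [0.919, 0.395, 0.001], [0.0, 0.002, -1.0]]
force: [3.1, 2.5, -1.3]
opening: 0.155
grasp_force: 30.0
```

Request:
{"api": "send_path", "payload": {
  "ticks": [
    {"ty": -0.0053,"aperture": 0},
    {"ty": -0.008,"aperture": 0},
    {"ty": -0.0107,"aperture": 0},
    {"ty": -0.0107,"aperture": 0}
  ]
}}

```text
time_s: 14.1
position: [0.5406, 0.3496, 0.0157]
tcp_rot: [[-0.396, 0.918, 0.001], [0.918, 0.396, 0.001], [0.0, 0.001, -1.0]]
force: [2.9, 3.5, -2.3]
opening: 0.156
grasp_force: 30.0
```

Run:
```python
from h import *
D=(.5223,.252,.4065)
go(w(D,(.04+.048,.082,.014)),np.degrees(D[2]))
```

```text
t 14.1 at [0.5406 0.3496 0.0157] q6 -0.4 row [-0.0004  0.0326  0.0018] [ 0.07 -0.01  0.01]
```

Scaled: -0.08 m / 0.75 = -0.1067, -0.03 m / 0.75 = -0.04.

Request:
{"api": "send_path", "payload": {
  "ticks": [
    {"ty": 0.0267,"aperture": 0},
    {"ty": 0.0533,"aperture": 0},
    {"tx": 0.0133,"ty": 0.06,"tz": -0.04,"aperture": 0},
    {"tx": 0.04,"ty": 0.06,"tz": -0.1067,"aperture": 0},
    {"tx": 0.0667,"ty": 0.06,"tz": -0.1067,"aperture": 0}
  ]
}}

```text
time_s: 14.6
position: [0.5644, 0.4134, 0.1009]
tcp_rot: [[-0.394, 0.919, 0.006], [0.919, 0.394, 0.002], [-0.001, 0.006, -1.0]]
force: [0.6, 0.9, -1.3]
opening: 0.16
grasp_force: 30.0
```

Run:
```python
from h import *
go((.52,.45,.05),23.3)
```

```text
t 14.6 at [0.5644 0.4134 0.1009] q6 3.9 row [ 0.0512 -0.0267  0.0506] [ 0.36  0.04 -0.08]
```

The manual's scale: shifts go in shares of 0.75 m and turns go in shares of pi/2 rad. Converting my numbers, 0.088 m / 0.75 = 0.1173, 0.085 m / 0.75 = 0.1133.

Request:
{"api": "send_path", "payload": {
  "ticks": [
    {"tx": 0.04,"ty": -0.02,"tz": 0.0133,"aperture": 0},
    {"tx": 0.0683,"ty": -0.0356,"tz": 0.0533,"aperture": 0},
    {"tx": 0.0683,"ty": -0.0356,"tz": 0.0933,"aperture": 0},
    {"tx": 0.0683,"ty": -0.0356,"tz": 0.1133,"aperture": 0},
    {"tx": 0.0683,"ty": -0.0356,"tz": 0.1173,"aperture": 0},
    {"tx": 0.0683,"ty": -0.0356,"tz": 0.1173,"aperture": 0}
  ]
}}

```text
time_s: 15.2
position: [0.5173, 0.4485, 0.0071]
tcp_rot: [[-0.395, 0.919, -0.001], [0.919, 0.395, -0.001], [-0.001, -0.002, -1.0]]
force: [0.4, -0.1, -1.2]
opening: 0.159
grasp_force: 30.0
```

Scaled: 0.004 m / 0.75 = 0.0053, 0.002 m / 0.75 = 0.0027.

Request:
{"api": "send_path", "payload": {
  "ticks": [
    {"tz": 0.0027,"aperture": 0},
    {"tz": 0.0053,"aperture": 0},
    {"tz": 0.0053,"aperture": 0}
  ]
}}

```text
time_s: 15.5
position: [0.5177, 0.4494, 0.0044]
tcp_rot: [[-0.395, 0.919, 0.001], [0.919, 0.395, 0.001], [0.0, 0.001, -1.0]]
force: [0.3, -0.8, -2.0]
opening: 0.156
grasp_force: 30.0
```

Request:
{"api": "send_path", "payload": {
  "ticks": [
    {"aperture": 0.3},
    {"aperture": 0.3},
    {"aperture": 0.5},
    {"aperture": 0.5},
    {"aperture": 0.5},
    {"tz": -0.0533,"aperture": 0.5},
    {"tz": -0.1067,"aperture": 0.5},
    {"tz": -0.1733,"aperture": 0.5},
    {"tz": -0.1733,"aperture": 0.5}
  ]
}}

```text
time_s: 16.4
position: [0.5217, 0.4526, 0.1419]
tcp_rot: [[-0.396, 0.918, 0.014], [0.918, 0.396, 0.009], [0.002, 0.016, -1.0]]
force: [1.2, 1.2, -1.2]
opening: 0.5
grasp_force: 0.0
```

Run:
```python
from h import *
import cv2
r=lambda a,k:cv2.resize(a,None,fx=k,fy=k,interpolation=cv2.INTER_CUBIC)
t=bot.capture("top")["color"];cv2.imwrite("pics/raw5.png",t[:,:,::-1])
hsv=cv2.cvtColor(t,cv2.COLOR_RGB2HSV)[200:300,190:300]
m=cv2.inRange(hsv,(105,120,60),(125,255,255)); ys,xs=np.nonzero(m); print(len(xs))
if len(xs):
  p=np.polyfit(xs+190,ys+200,1); print(xs.min()+190,xs.max()+190,p)
s=bot.read_state();print(s["force"],s["opening"],s["grasp_force"])
```

```text
137
225 274 [ -0.59460936 411.59867947]
[-0.58581245 -0.09796936 -0.39713601] 0.49907492176792123 0.0
```

Run:
```python
import cv2
t=cv2.imread("pics/raw5.png"); cv2.imwrite("pics/m5.png",cv2.resize(t[200:300,170:300],None,fx=6,fy=6,interpolation=cv2.INTER_CUBIC))
```

```text
(no output)
```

View pics/m5.png

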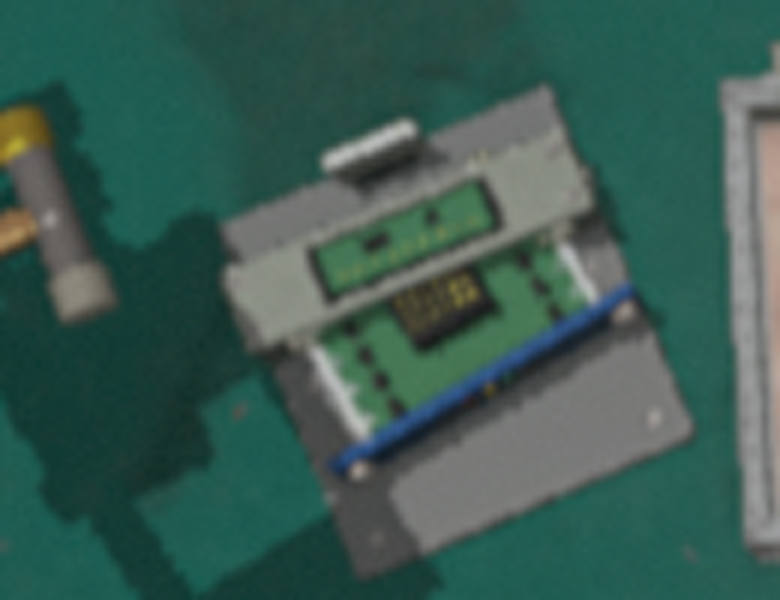

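The panel's top runs from (333,466) to (634,291), clear of the arch with plenty of room for a finger behind it. The mallet lies flat at the left (head 60,215). I'll fit the cassette pose.

Add to h.py:
```python
DK=np.array((.5223,.252,.4065))
def loc(p):
    d=np.array(p)[:2]-DK[:2]; c,s=np.cos(DK[2]),np.sin(DK[2]); return np.array([c*d[0]+s*d[1],-s*d[0]+c*d[1]]).round(4)
```

Run:
```python
from h import *
T=lambda x,y:("top",un((x,y),(170,200),6))
o=[(*T(333,466),(-.033,.075,.056)),(*T(634,291),(-.033,-.075,.056)),(*T(427,350),(-.006,.02,.048)),(*T(496,309),(-.006,-.02,.048))]
f,r=fit(o,(.48,.23,.45)); print(f,np.degrees(f[2]),r,loc(f))
P=w(f,(-.033,0,.12)); print(P,loc(P)); go(P,np.degrees(f[2]))
# check dock feature
d=[(*T(365,578),(-.132,.08,.008)),(*T(693,430),(-.132,-.08,.008)),(*T(548,88),(.04,-.08,.008)),(*T(259,350),(-.03,.08,.058)),(*T(592,203),(-.03,-.08,.058)),(*T(226,265),(.008,.08,.058))]
print(fit(d,DK))
```

```text
[0.47968822 0.22917723 0.52184097] 29.899285079304644 [[-0.1, 0.4], [1.0, 0.0], [-1.5, 0.3], [0.6, -0.7]] [-0.0482 -0.0041]
[0.45108042 0.21272749 0.12      ] [-0.0809 -0.0079]
t 16.45 at [0.5198 0.4513 0.1385] q6 8.4 row [-0.1919 -0.1577  0.0167] [ 0.58 -0.05 -6.6 ]
(array([0.52338815, 0.25085777, 0.40124994]), [[-0.4, -0.0], [1.1, 0.3], [0.5, -1.0], [-1.1, 0.0], [1.1, -0.1], [-1.0, 0.8]])
```

Scaled: -0.1919 m / 0.75 = -0.2559, -0.13 m / 0.75 = -0.1733, -6.6 degrees / 90 = -0.0733.

Request:
{"api": "send_path", "payload": {
  "ticks": [
    {"tx": -0.0533,"ty": -0.04,"rz": -0.0733,"aperture": 0.2},
    {"tx": -0.1067,"ty": -0.08,"rz": -0.0733,"aperture": 0.2},
    {"tx": -0.16,"ty": -0.12,"rz": -0.0733,"aperture": 0.2},
    {"tx": -0.2133,"ty": -0.1733,"tz": 0.0133,"rz": -0.0733,"aperture": 0.2},
    {"tx": -0.2559,"ty": -0.2103,"tz": 0.0223,"rz": -0.0733,"aperture": 0.2},
    {"tx": -0.2559,"ty": -0.2103,"tz": 0.0223,"rz": -0.0733,"aperture": 0.2},
    {"tx": -0.2559,"ty": -0.2103,"tz": 0.0223,"rz": -0.0733,"aperture": 0.2},
    {"tx": -0.2559,"ty": -0.2103,"tz": 0.0223,"rz": -0.0733,"aperture": 0.2}
  ]
}}

```text
time_s: 17.25
position: [0.4491, 0.2116, 0.1167]
tcp_rot: [[-0.499, 0.867, 0.001], [0.867, 0.499, 0.001], [-0.0, 0.001, -1.0]]
force: [0.9, -0.6, 0.3]
opening: 0.202
grasp_force: 0.0
```

Run:
```python
from h import *
f=(.47969,.22918,.52184)
P=w(f,(-.034,0,.033)); go(P,np.degrees(f[2]));print(bot.read_state()["opening"],bot.read_state()["force"])
```

```text
t 17.25 at [0.4491 0.2116 0.1167] q6 -17.6 row [0.     0.0011 0.0837] [0.08 0.01 0.01]
0.20219515465076504 [ 0.8645098  -0.63445822  0.29875963]
```

Scaled: 0.064 m / 0.75 = 0.0853, 0.06 m / 0.75 = 0.08.

Request:
{"api": "send_path", "payload": {
  "ticks": [
    {"ty": 0.0013,"tz": 0.04,"aperture": 0.2},
    {"ty": 0.0013,"tz": 0.0693,"aperture": 0.2},
    {"ty": 0.0013,"tz": 0.0747,"aperture": 0.2},
    {"ty": 0.0013,"tz": 0.08,"aperture": 0.2},
    {"ty": 0.0013,"tz": 0.0853,"aperture": 0.2}
  ]
}}

```text
time_s: 17.75
position: [0.4499, 0.2122, 0.0532]
tcp_rot: [[-0.499, 0.866, 0.002], [0.866, 0.499, 0.0], [-0.001, 0.002, -1.0]]
force: [-0.1, 0.4, -0.3]
opening: 0.197
grasp_force: 0.0
```

Request:
{"api": "send_path", "payload": {
  "ticks": [
    {"tz": 0.0067,"aperture": 0.2},
    {"tz": 0.0133,"aperture": 0.2},
    {"tz": 0.02,"aperture": 0.2},
    {"tz": 0.0263,"aperture": 0.2},
    {"tz": 0.0263,"aperture": 0.2}
  ]
}}

```text
time_s: 18.25
position: [0.4491, 0.2113, 0.0327]
tcp_rot: [[-0.498, 0.867, -0.0], [0.867, 0.498, 0.0], [0.0, -0.0, -1.0]]
force: [0.8, -0.4, -0.6]
opening: 0.203
grasp_force: 0.2
```

Request:
{"api": "send_path", "payload": {
  "ticks": [
    {"aperture": 0},
    {"aperture": 0},
    {"aperture": 0},
    {"aperture": 0},
    {"aperture": 0}
  ]
}}

```text
time_s: 18.75
position: [0.4493, 0.2116, 0.0333]
tcp_rot: [[-0.499, 0.867, 0.001], [0.867, 0.499, 0.0], [-0.0, 0.001, -1.0]]
force: [1.8, 2.7, -0.2]
opening: 0.068
grasp_force: 30.0
```

Run:
```python
from h import *
D=(.5228,.2515,.404)
go(w(D,(-.034-.06,-.003,.0332)),np.degrees(D[2]))
go(w(D,(-.034-.098,0,.0332)),np.degrees(D[2]))
```

```text
t 18.75 at [0.4493 0.2116 0.0333] q6 -17.6 row [ 0.0061 -0.0101  0.0001] [0.06 0.01 6.77]
t 18.75 at [0.4493 0.2116 0.0333] q6 -17.6 row [ 0.0135 -0.0475  0.0001] [0.06 0.01 6.77]
```

Scaled: -0.022 m / 0.75 = -0.0293, -0.018 m / 0.75 = -0.024, 6.7 degrees / 90 = 0.0744.

Request:
{"api": "send_path", "payload": {
  "ticks": [
    {"tx": 0.0013,"ty": -0.0053,"rz": 0.0111,"aperture": 0},
    {"tx": 0.004,"ty": -0.0107,"rz": 0.0333,"aperture": 0},
    {"tx": 0.008,"ty": -0.0173,"rz": 0.0556,"aperture": 0},
    {"tx": 0.0107,"ty": -0.024,"rz": 0.0744,"aperture": 0},
    {"tx": 0.012,"ty": -0.0293,"rz": 0.0744,"aperture": 0}
  ]
}}

```text
time_s: 19.25
position: [0.425, 0.2078, 0.0333]
tcp_rot: [[-0.393, 0.919, 0.0], [0.919, 0.393, -0.0], [-0.0, 0.0, -1.0]]
force: [2.5, 0.3, -0.7]
opening: 0.068
grasp_force: 30.0
```

Request:
{"api": "send_path", "payload": {
  "ticks": [
    {"tx": 0.0013,"ty": -0.008,"aperture": 0},
    {"tx": 0.0013,"ty": -0.016,"aperture": 0},
    {"tx": 0.002,"ty": -0.024,"aperture": 0},
    {"tx": 0.0027,"ty": -0.032,"aperture": 0},
    {"tx": 0.0027,"ty": -0.0347,"aperture": 0},
    {"tx": 0.0027,"ty": -0.036,"aperture": 0},
    {"tx": 0.0027,"ty": -0.036,"aperture": 0}
  ]
}}

```text
time_s: 19.95
position: [0.3999, 0.1994, 0.0333]
tcp_rot: [[-0.394, 0.919, 0.0], [0.919, 0.394, 0.0], [-0.0, 0.0, -1.0]]
force: [2.3, 1.3, 3.7]
opening: 0.067
grasp_force: 30.0
```

Run:
```python
from h import *
D=(.5228,.2515,.404)
go(w(D,(-.034-.098,0,.0332)),np.degrees(D[2]))
```

```text
t 19.95 at [0.3999 0.1994 0.0333] q6 -11.1 row [-0.0004  0.0015  0.0001] [0.02 0.   0.05]
```

Scaled: 0.2 m / 0.75 = 0.2667, -0.15 m / 0.75 = -0.2.

Request:
{"api": "send_path", "payload": {
  "ticks": [
    {"aperture": 0.2},
    {"aperture": 0.2},
    {"aperture": 0.2},
    {"tz": -0.04,"aperture": 0.2},
    {"tz": -0.1067,"aperture": 0.4},
    {"tz": -0.1733,"aperture": 0.65},
    {"tx": 0.0667,"tz": -0.2,"aperture": 0.65},
    {"tx": 0.1333,"tz": -0.2,"aperture": 0.65},
    {"tx": 0.2,"tz": -0.2,"aperture": 0.65},
    {"tx": 0.2667,"tz": -0.2,"aperture": 0.65},
    {"tx": 0.2667,"tz": -0.2,"aperture": 0.65}
  ]
}}

```text
time_s: 21.05
position: [0.3179, 0.387, 0.183]
tcp_rot: [[-0.4, 0.917, -0.001], [0.917, 0.4, 0.001], [0.002, -0.0, -1.0]]
force: [0.1, -0.4, -1.0]
opening: 0.639
grasp_force: 0.0
```

Run:
```python
from h import *
import cv2
t=bot.capture("top")["color"];s=bot.capture("side")["color"]
cv2.imwrite("pics/raw6.png",t[:,:,::-1]);cv2.imwrite("pics/raw6s.png",s[:,:,::-1])
r=lambda a,k:cv2.resize(a,None,fx=k,fy=k,interpolation=cv2.INTER_CUBIC)
im=np.zeros((600,800,3),np.uint8)
im[:360,:480]=r(t[215:305,195:315],4)       # dock top
im[:360,480:800]=r(t[190:300,440:530],4)[:360,:320] # tray top (offset 440,190)
im[360:,:400]=r(s[205:265,230:330],4)   # dock side
im[360:,400:]=r(s[290:370,380:480],3)[:240,:300].repeat(1,0) if False else np.pad(r(s[290:370,380:480],3),((0,0),(0,100),(0,0)))
cv2.imwrite("pics/m6.png",im[:,:,::-1])
```

```text
(no output)
```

View pics/m6.png

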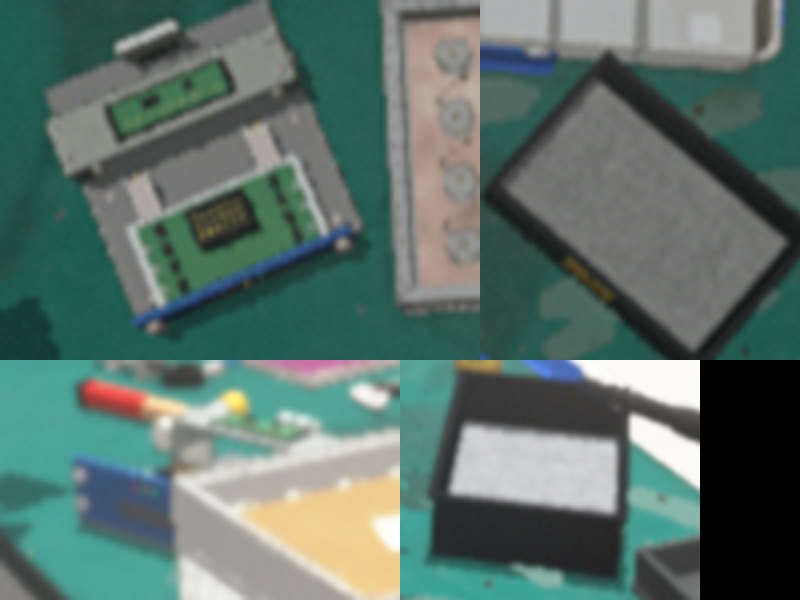

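The cassette lies square on the apron: panel top ends at (137,322) and (355,235), block top around (222,218), with the body clear of the arch. The mallet is flat on the bench. In the tray crop the rim corners are at (608,52) and (487,187); I'll fit the tray by its silhouette and grey floor in both views.

Run:
```python
from h import *
import cv2
from scipy.optimize import minimize
k=4; ims={"top":cv2.imread("pics/raw6.png"),"side":cv2.imread("pics/raw6s.png")}
roi={"top":(430,190,110,110),"side":(375,280,95,90)}; seed={"top":(482,243),"side":(425,328)}
Z={}
for n in ims:
    x,y,W,H=roi[n]; a=cv2.resize(ims[n][y:y+H,x:x+W],None,fx=k,fy=k,interpolation=cv2.INTER_CUBIC); h=cv2.cvtColor(a,cv2.COLOR_BGR2HSV)
    grey=((h[...,1]<60)&(h[...,2]>75)).astype(np.uint8); dark=(h[...,2]<62).astype(np.uint8)
    sx,sy=(seed[n][0]-x)*k,(seed[n][1]-y)*k
    def comp(m):
        m=cv2.morphologyEx(m,cv2.MORPH_OPEN,np.ones((5,5),np.uint8)); l=cv2.connectedComponents(m)[1]; v=l[sy-40:sy+40,sx-40:sx+40]; v=v[v>0]; return (l==np.bincount(v.ravel()).argmax()).astype(np.uint8)
    g=comp(grey); d=cv2.morphologyEx(((dark|g)>0).astype(np.uint8),cv2.MORPH_OPEN,np.ones((25,25),np.uint8)); d=comp(d)
    Z[n]=(g,d); print(n,g.sum()/k/k,d.sum()/k/k)
def poly(n,q,P):
    x,y,_,_=roi[n]; return np.array([((proj(n,w(q,p))-[x,y])+.5)*k-.5 for p in P],np.float32)
def fill(n,pts):
    m=np.zeros(Z[n][0].shape,np.uint8); cv2.fillConvexPoly(m,np.round(cv2.convexHull(pts)*16).astype(np.int32),1,shift=4); return m
def rect(a,b,z): return [(a,b,z),(a,-b,z),(-a,-b,z),(-a,b,z)]
def cost(q,cams,full=False):
    out=[]
    for n in cams:
        o=fill(n,poly(n,q,rect(.058,.087,0)+rect(.058,.087,.046)))
        f=fill(n,poly(n,q,rect(.055,.084,.003)))&fill(n,poly(n,q,rect(.055,.084,.046)))
        for m,z in((f,Z[n][0]),(o,Z[n][1])): out.append(1-(m&z).sum()/max(1,(m|z).sum()))
    return out if full else sum(out)
for cams in(("top",),("side",),("top","side")):
    b=min((minimize(cost,x0,args=(cams,),method="Nelder-Mead",options=dict(initial_simplex=np.array(x0)+np.array([[0,0,0],[.01,0,0],[0,.01,0],[0,0,.05]]))) for x0 in((.498,-.385,-.77),(.503,-.38,-.75))),key=lambda r:r.fun)
    print(cams,b.x.round(4),np.round(cost(b.x,cams,True),3))
T=lambda x,y:("top",un((x,y),(195,215),4))
o=[(*T(138,322),(-.033,.075,.056)),(*T(354,236),(-.033,-.075,.056)),(*T(133,228),(.03,.06,.028)),(*T(297,160),(.03,-.06,.028)),(*T(222,216),(.008,0,.048))]
f,r=fit(o,(.43,.21,.4)); print("cas",f.round(4),r,loc(f))
# from grip
print("grip", .3999+.033*.919,.1994+.033*.394)
```

```text
top 2285.125 2253.5625
side 1490.8125 1484.6875
('top',) [ 0.5007 -0.3871 -0.7522] [0.023 0.329]
('side',) [ 0.4999 -0.3907 -0.7544] [0.125 0.624]
('top', 'side') [ 0.5001 -0.3877 -0.7508] [0.022 0.33  0.134 0.621]
cas [0.427  0.2112 0.3816] [[-0.9, 0.3], [0.2, -0.8], [-0.8, -0.1], [1.1, -0.5], [0.4, 1.0]] [-0.1036  0.0002]
grip 0.43022699999999997 0.212402
```

Run:
```python
from h import *
f=(.4298,.2122,.403)
go(w(f,(.008,0,.12)),np.degrees(f[2])+90)
```

```text
t 21.15 at [0.3193 0.3835 0.1826] q6 14.0 row [-0.2011  0.0414  0.0627] [-1.400e-01 -5.000e-02 -8.968e+01]
```

Scaled: -0.2011 m / 0.75 = -0.2681, -0.18 m / 0.75 = -0.24, -89.7 degrees / 90 = -0.9967.

Request:
{"api": "send_path", "payload": {
  "ticks": [
    {"tx": -0.0267,"ty": 0.0053,"rz": -0.0889,"aperture": 0.58},
    {"tx": -0.0533,"ty": 0.0107,"rz": -0.1778,"aperture": 0.58},
    {"tx": -0.08,"ty": 0.016,"rz": -0.2667,"aperture": 0.58},
    {"tx": -0.1067,"ty": 0.0213,"rz": -0.3556,"aperture": 0.58},
    {"tx": -0.1333,"ty": 0.0267,"rz": -0.4444,"aperture": 0.58},
    {"tx": -0.16,"ty": 0.0333,"rz": -0.5333,"aperture": 0.58},
    {"tx": -0.1867,"ty": 0.04,"rz": -0.6222,"aperture": 0.58},
    {"tx": -0.2133,"ty": 0.0453,"rz": -0.7111,"aperture": 0.58},
    {"tx": -0.24,"ty": 0.0507,"rz": -0.8,"aperture": 0.58},
    {"tx": -0.2681,"ty": 0.0552,"tz": 0.0267,"rz": -0.8889,"aperture": 0.58},
    {"tx": -0.2681,"ty": 0.0552,"tz": 0.0667,"rz": -0.9778,"aperture": 0.58},
    {"tx": -0.2681,"ty": 0.0552,"tz": 0.0836,"rz": -0.9967,"aperture": 0.58},
    {"tx": -0.2681,"ty": 0.0552,"tz": 0.0836,"rz": -0.9967,"aperture": 0.58},
    {"tx": -0.2681,"ty": 0.0552,"tz": 0.0836,"rz": -0.9967,"aperture": 0.58}
  ]
}}

```text
time_s: 22.55
position: [0.4381, 0.2134, 0.1204]
tcp_rot: [[-0.922, -0.387, -0.001], [-0.387, 0.922, -0.001], [0.001, 0.0, -1.0]]
force: [1.0, -0.1, -0.0]
opening: 0.58
grasp_force: 0.0
```

Run:
```python
from h import *
f=(.4298,.2122,.403)
go(w(f,(.008,0,.031)),np.degrees(f[2])+90)
s=bot.read_state();print(s["opening"],s["force"])
```

```text
t 22.55 at [0.4381 0.2134 0.1204] q6 -99.9 row [0.     0.0022 0.0894] [ 0.   -0.08 -0.35]
0.5804886973787555 [ 0.96766049 -0.08090634 -0.03647626]
```

Scaled: 0.084 m / 0.75 = 0.112, 0.079 m / 0.75 = 0.1053, -0.3 degrees / 90 = -0.0033.

Request:
{"api": "send_path", "payload": {
  "ticks": [
    {"ty": 0.0027,"tz": 0.04,"rz": -0.0033,"aperture": 0.58},
    {"ty": 0.0027,"tz": 0.0733,"rz": -0.0033,"aperture": 0.58},
    {"ty": 0.0027,"tz": 0.0867,"rz": -0.0033,"aperture": 0.58},
    {"ty": 0.0027,"tz": 0.096,"rz": -0.0033,"aperture": 0.58},
    {"ty": 0.0027,"tz": 0.1053,"rz": -0.0033,"aperture": 0.58},
    {"ty": 0.0027,"tz": 0.112,"rz": -0.0033,"aperture": 0.58},
    {"ty": 0.0027,"tz": 0.112,"rz": -0.0033,"aperture": 0.58}
  ]
}}

```text
time_s: 23.25
position: [0.4376, 0.2165, 0.0364]
tcp_rot: [[-0.919, -0.394, 0.0], [-0.394, 0.919, -0.0], [-0.0, -0.0, -1.0]]
force: [-0.6, 0.6, -0.1]
opening: 0.581
grasp_force: 0.0
```

Request:
{"api": "send_path", "payload": {
  "ticks": [
    {"tz": 0.0027,"aperture": 0.58},
    {"tz": 0.0053,"aperture": 0.58},
    {"tz": 0.0053,"aperture": 0},
    {"tz": 0.0053,"aperture": 0},
    {"tz": 0.0053,"aperture": 0},
    {"tz": 0.0053,"aperture": 0},
    {"tz": 0.0053,"aperture": 0},
    {"tz": 0.0053,"aperture": 0}
  ]
}}

```text
time_s: 24.05
position: [0.4375, 0.2166, 0.0326]
tcp_rot: [[-0.919, -0.394, 0.0], [-0.394, 0.919, 0.0], [-0.0, 0.0, -1.0]]
force: [0.3, 1.8, 0.4]
opening: 0.458
grasp_force: 30.0
```

Scaled: -0.175 m / 0.75 = -0.2333, -0.17 m / 0.75 = -0.2267.

Request:
{"api": "send_path", "payload": {
  "ticks": [
    {"tz": -0.0133,"aperture": 0},
    {"tz": -0.04,"aperture": 0},
    {"tz": -0.08,"aperture": 0},
    {"tz": -0.1333,"aperture": 0},
    {"tz": -0.1867,"aperture": 0},
    {"tz": -0.2267,"aperture": 0},
    {"tz": -0.2333,"aperture": 0},
    {"tz": -0.2333,"aperture": 0}
  ]
}}

```text
time_s: 24.85
position: [0.4372, 0.2163, 0.2077]
tcp_rot: [[-0.919, -0.394, 0.001], [-0.394, 0.919, 0.0], [-0.001, -0.0, -1.0]]
force: [0.3, 0.4, -5.0]
opening: 0.458
grasp_force: 30.0
```

Run:
```python
from h import *
t=(.501,-.3868,-.752)
go(w(t,(-.002,0,.2)),np.degrees(t[2])+90)
print(bot.read_state()["joint_positions"])
```

```text
t 24.85 at [0.4372 0.2163 0.2077] q6 -100.0 row [ 0.1798 -0.5776  0.0078] [1.000e-02 6.000e-02 6.629e+01]
[ 1.31793804e+01  2.09066613e+01  1.02364744e+02 -1.41424628e-02
  5.66766731e+01 -1.00013259e+02]
```

Scaled: -0.5776 m / 0.75 = -0.7701, -0.57 m / 0.75 = -0.76, 66.3 degrees / 90 = 0.7367.

Request:
{"api": "send_path", "payload": {
  "ticks": [
    {"tx": 0.0067,"ty": -0.02,"rz": 0.0222,"aperture": 0},
    {"tx": 0.0187,"ty": -0.06,"rz": 0.0667,"aperture": 0},
    {"tx": 0.0347,"ty": -0.1133,"rz": 0.1222,"aperture": 0},
    {"tx": 0.052,"ty": -0.1667,"rz": 0.1778,"aperture": 0},
    {"tx": 0.068,"ty": -0.22,"rz": 0.2333,"aperture": 0},
    {"tx": 0.0853,"ty": -0.2733,"rz": 0.2889,"aperture": 0},
    {"tx": 0.1013,"ty": -0.3267,"rz": 0.3444,"aperture": 0},
    {"tx": 0.1187,"ty": -0.38,"rz": 0.4,"aperture": 0},
    {"tx": 0.1347,"ty": -0.4333,"rz": 0.4556,"aperture": 0},
    {"tx": 0.152,"ty": -0.4867,"rz": 0.5111,"aperture": 0},
    {"tx": 0.168,"ty": -0.54,"rz": 0.5667,"aperture": 0},
    {"tx": 0.1853,"ty": -0.5933,"rz": 0.6222,"aperture": 0},
    {"tx": 0.2013,"ty": -0.6467,"rz": 0.6667,"aperture": 0},
    {"tx": 0.2173,"ty": -0.7,"rz": 0.7,"aperture": 0},
    {"tx": 0.2293,"ty": -0.7373,"rz": 0.7222,"aperture": 0},
    {"tx": 0.2373,"ty": -0.76,"tz": 0.0053,"rz": 0.7333,"aperture": 0},
    {"tx": 0.24,"ty": -0.7701,"tz": 0.0104,"rz": 0.7367,"aperture": 0},
    {"tx": 0.24,"ty": -0.7701,"tz": 0.0104,"rz": 0.7367,"aperture": 0},
    {"tx": 0.24,"ty": -0.7701,"tz": 0.0104,"rz": 0.7367,"aperture": 0}
  ]
}}

```text
time_s: 26.75
position: [0.4989, -0.383, 0.1983]
tcp_rot: [[-0.731, 0.682, -0.002], [0.682, 0.731, 0.004], [0.004, 0.001, -1.0]]
force: [0.0, -0.5, -4.4]
opening: 0.457
grasp_force: 30.0
```

Run:
```python
from h import *
import cv2
t=(.501,-.3868,-.752)
go(w(t,(-.002,0,.0276)),np.degrees(t[2])+90)
print(bot.read_state()["force"])
a=bot.capture("side")["color"];cv2.imwrite("pics/raw7.png",a[:,:,::-1])
```

```text
t 26.75 at [ 0.4989 -0.383   0.1983] q6 -94.7 row [-0.0029 -0.0016  0.1707] [ 0.06 -0.24  0.05]
[ 4.27548024e-03 -4.77600553e-01 -4.36072159e+00]
```

Scaled: 0.105 m / 0.75 = 0.14, 0.1 m / 0.75 = 0.1333.

Request:
{"api": "send_path", "payload": {
  "ticks": [
    {"tx": -0.004,"ty": -0.0013,"tz": 0.0533,"aperture": 0},
    {"tx": -0.004,"ty": -0.0013,"tz": 0.1067,"aperture": 0},
    {"tx": -0.004,"ty": -0.0013,"tz": 0.1333,"aperture": 0},
    {"tx": -0.004,"ty": -0.0013,"tz": 0.14,"aperture": 0},
    {"tx": -0.004,"ty": -0.0013,"tz": 0.14,"aperture": 0},
    {"tx": -0.004,"ty": -0.0013,"tz": 0.14,"aperture": 0}
  ]
}}

```text
time_s: 27.4
position: [0.5022, -0.3886, 0.0964]
tcp_rot: [[-0.731, 0.683, 0.002], [0.683, 0.731, -0.002], [-0.003, -0.0, -1.0]]
force: [-0.1, 0.7, -4.0]
opening: 0.458
grasp_force: 30.0
```

Run:
```python
from h import *
import cv2
t=np.array((.501,-.3868,-.752))
go(w(t,(-.002,0,.0276)),np.degrees(t[2])+90)
s=bot.read_state(); u=s["position"][2]-.0246
a=bot.capture("top")["color"];b=bot.capture("side")["color"]
cv2.imwrite("pics/raw8.png",a[:,:,::-1]);cv2.imwrite("pics/raw8s.png",b[:,:,::-1])
yaw=np.arctan2(s["tcp_rot"][1,1],s["tcp_rot"][0,1])-np.pi/2
o=np.r_[s["position"][:2],0]; f=(o[0]-.008*np.cos(yaw),o[1]-.008*np.sin(yaw),yaw); print("cas",np.round(f,4),"under",u)
for n,im,(x,y,W,H) in(("top",a,(430,185,100,110)),("side",b,(375,270,95,100))):
    h=cv2.cvtColor(im,cv2.COLOR_RGB2HSV)[y:y+H,x:x+W]
    m=cv2.inRange(h,(104,120,50),(125,255,255)); l,st,ce=cv2.connectedComponentsWithStats(m)[1:]
    i=1+st[1:,4].argmax(); ys,xs=np.nonzero(l==i); bx=cv2.boxPoints(cv2.minAreaRect(np.c_[xs+x,ys+y].astype(np.float32)))
    print(n,len(xs),bx.round(1).tolist())
    print(" pred panel corners",[(sy,z,proj(n,w(f,(-.036,sy*.075,u+z))).round(1).tolist()) for sy in(1,-1) for z in(0,.048)])
```

```text
t 27.4 at [ 0.5022 -0.3886  0.0964] q6 -94.7 row [0.0044 0.0005 0.0688] [-0.01  0.19  0.03]
cas [ 0.4964 -0.3831 -0.7515] under 0.07182834299681765
top 141 [[430.0, 276.0], [445.0, 276.0], [445.0, 294.0], [430.0, 294.0]]
 pred panel corners [(1, 0, [453.0, 232.4]), (1, 0.048, [457.4, 228.8]), (-1, 0, [498.8, 272.0]), (-1, 0.048, [505.0, 269.8])]
side 57 [[399.3999938964844, 299.79998779296875], [406.79998779296875, 277.6000061035156], [410.3999938964844, 278.79998779296875], [403.0, 301.0]]
 pred panel corners [(1, 0, [407.1, 285.5]), (1, 0.048, [408.1, 265.1]), (-1, 0, [399.1, 319.9]), (-1, 0.048, [400.1, 297.1])]
```

Request:
{"api": "send_path", "payload": {
  "ticks": [
    {"aperture": 0},
    {"aperture": 0}
  ]
}}

```text
time_s: 27.7
position: [0.5014, -0.3885, 0.0957]
tcp_rot: [[-0.73, 0.683, 0.001], [0.683, 0.73, -0.001], [-0.002, -0.0, -1.0]]
force: [0.0, -0.0, -5.4]
opening: 0.458
grasp_force: 30.0
```

Run:
```python
from h import *
import cv2
t=np.array((.501,-.3868,-.752))
go(w(t,(-.002,0,.0276)),np.degrees(t[2])+90)
s=bot.read_state(); u=s["position"][2]-.0246
a=bot.capture("top")["color"].astype(int)
yaw=np.arctan2(s["tcp_rot"][1,1],s["tcp_rot"][0,1])-np.pi/2
o=s["position"]; f=(o[0]-.008*np.cos(yaw),o[1]-.008*np.sin(yaw),yaw)
for y in(.06,.03,0,-.03,-.06):
    print(y,[(x,*a[tuple(np.round(proj("top",w(f,(x/1000,y,u+.048)))).astype(int)[::-1])].tolist()) for x in range(-51,-14,4)])
```

```text
t 27.7 at [ 0.5014 -0.3885  0.0957] q6 -94.7 row [0.0036 0.001  0.0681] [-0.01  0.1  -0.02]
0.06 [(-51, 89, 100, 106), (-47, 86, 98, 105), (-43, 86, 97, 105), (-39, 87, 97, 105), (-35, 86, 97, 104), (-31, 86, 96, 103), (-27, 87, 98, 104), (-23, 82, 93, 100), (-19, 82, 92, 99), (-15, 82, 92, 99)]
0.03 [(-51, 63, 71, 77), (-47, 55, 63, 69), (-43, 62, 71, 77), (-39, 64, 74, 80), (-35, 65, 74, 81), (-31, 65, 73, 80), (-27, 64, 74, 81), (-23, 71, 80, 88), (-19, 70, 80, 86), (-15, 69, 79, 86)]
0 [(-51, 92, 103, 110), (-47, 89, 100, 107), (-43, 87, 99, 106), (-39, 85, 96, 103), (-35, 83, 94, 101), (-31, 81, 92, 99), (-27, 82, 92, 99), (-23, 79, 90, 97), (-19, 78, 90, 96), (-15, 78, 88, 96)]
-0.03 [(-51, 88, 100, 106), (-47, 87, 97, 104), (-43, 86, 97, 103), (-39, 84, 95, 102), (-35, 82, 94, 100), (-31, 81, 93, 100), (-27, 80, 90, 97), (-23, 79, 90, 97), (-19, 77, 88, 95), (-15, 76, 88, 94)]
-0.06 [(-51, 88, 99, 105), (-47, 86, 97, 103), (-43, 84, 95, 102), (-39, 81, 92, 101), (-35, 81, 92, 99), (-31, 79, 91, 98), (-27, 77, 89, 97), (-23, 79, 90, 97), (-19, 76, 87, 94), (-15, 74, 85, 92)]
```

Scaled: 0.036 m / 0.75 = 0.048, 0.0035 m / 0.75 = 0.0047.

Request:
{"api": "send_path", "payload": {
  "ticks": [
    {"tx": 0.0047,"ty": 0.0013,"tz": 0.0067,"aperture": 0},
    {"tx": 0.0047,"ty": 0.0013,"tz": 0.02,"aperture": 0},
    {"tx": 0.0047,"ty": 0.0013,"tz": 0.0267,"aperture": 0},
    {"tx": 0.0047,"ty": 0.0013,"tz": 0.0267,"aperture": 0},
    {"tx": 0.0047,"ty": 0.0013,"tz": 0.0347,"aperture": 0},
    {"tx": 0.0047,"ty": 0.0013,"tz": 0.0413,"aperture": 0},
    {"tx": 0.0047,"ty": 0.0013,"tz": 0.048,"aperture": 0},
    {"tx": 0.0047,"ty": 0.0013,"tz": 0.048,"aperture": 0}
  ]
}}

```text
time_s: 28.55
position: [0.4987, -0.3845, 0.0577]
tcp_rot: [[-0.73, 0.683, -0.001], [0.683, 0.73, 0.001], [0.002, 0.0, -1.0]]
force: [-0.4, 0.3, -5.1]
opening: 0.46
grasp_force: 30.0
```

Run:
```python
from h import *
t=np.array((.501,-.3868,-.752))
go(w(t,(-.002,0,.0276)),np.degrees(t[2])+90); s=bot.read_state(); print(s["force"],s["moment"])
```

```text
t 28.55 at [ 0.4987 -0.3845  0.0577] q6 -94.7 row [-0.0013 -0.0001  0.0301] [ 0.01 -0.11 -0.02]
[-0.36291587  0.28028946 -5.13326325] [-0.03035212  0.0151883   0.00351579]
```

Scaled: 0.027 m / 0.75 = 0.036, 0.025 m / 0.75 = 0.0333.

Request:
{"api": "send_path", "payload": {
  "ticks": [
    {"tx": -0.0013,"tz": 0.008,"aperture": 0},
    {"tx": -0.0013,"tz": 0.016,"aperture": 0},
    {"tx": -0.0013,"tz": 0.024,"aperture": 0},
    {"tx": -0.0013,"tz": 0.0293,"aperture": 0},
    {"tx": -0.0013,"tz": 0.0333,"aperture": 0},
    {"tx": -0.0013,"tz": 0.036,"aperture": 0},
    {"tx": -0.0013,"tz": 0.036,"aperture": 0}
  ]
}}

```text
time_s: 29.25
position: [0.4998, -0.3855, 0.0313]
tcp_rot: [[-0.73, 0.683, -0.0], [0.683, 0.73, 0.0], [0.001, 0.0, -1.0]]
force: [-0.3, -0.5, -4.2]
opening: 0.459
grasp_force: 30.0
```

Request:
{"api": "send_path", "payload": {
  "ticks": [
    {"tz": 0.0013,"aperture": 0},
    {"tz": 0.0027,"aperture": 0},
    {"tz": 0.0027,"aperture": 0}
  ]
}}

```text
time_s: 29.55
position: [0.4999, -0.3857, 0.0297]
tcp_rot: [[-0.73, 0.683, 0.0], [0.683, 0.73, -0.0], [-0.0, -0.0, -1.0]]
force: [0.5, -0.6, -5.1]
opening: 0.455
grasp_force: 30.0
```

Scaled: 0.003 m / 0.75 = 0.004, 0.002 m / 0.75 = 0.0027.

Request:
{"api": "send_path", "payload": {
  "ticks": [
    {"tz": 0.0013,"aperture": 0},
    {"tz": 0.0027,"aperture": 0},
    {"tz": 0.004,"aperture": 0},
    {"tz": 0.004,"aperture": 0}
  ]
}}

```text
time_s: 29.95
position: [0.5, -0.3857, 0.0276]
tcp_rot: [[-0.73, 0.683, 0.0], [0.683, 0.73, -0.0], [-0.0, -0.0, -1.0]]
force: [-1.7, 0.4, 3.2]
opening: 0.457
grasp_force: 30.0
```

Request:
{"api": "send_path", "payload": {
  "ticks": [
    {"tz": 0.0013,"aperture": 0},
    {"tz": 0.0013,"aperture": 0}
  ]
}}

```text
time_s: 30.15
position: [0.5, -0.3858, 0.0276]
tcp_rot: [[-0.73, 0.683, 0.0], [0.683, 0.73, -0.001], [-0.001, -0.0, -1.0]]
force: [-3.5, 1.6, 8.8]
opening: 0.456
grasp_force: 30.0
```

It's resting on the tray floor at exactly the expected height. Release and retreat.

Scaled: 0.28 m / 0.75 = 0.3733, 0.24 m / 0.75 = 0.32.

Request:
{"api": "send_path", "payload": {
  "ticks": [
    {"tz": -0.0027,"aperture": 0},
    {"tz": -0.0027,"aperture": 0.6},
    {"tz": -0.0027,"aperture": 0.6},
    {"tz": -0.0027,"aperture": 0.6},
    {"tz": -0.0027,"aperture": 0.6},
    {"tz": -0.0267,"aperture": 0.6},
    {"tz": -0.0667,"aperture": 0.6},
    {"tz": -0.12,"aperture": 0.6},
    {"tz": -0.1733,"aperture": 0.6},
    {"tz": -0.2267,"aperture": 0.6},
    {"ty": 0.0533,"tz": -0.2667,"aperture": 0.6},
    {"ty": 0.1067,"tz": -0.2667,"aperture": 0.6},
    {"ty": 0.16,"tz": -0.2667,"aperture": 0.6},
    {"ty": 0.2133,"tz": -0.2667,"aperture": 0.6},
    {"ty": 0.2667,"tz": -0.2667,"aperture": 0.6},
    {"ty": 0.32,"tz": -0.2667,"aperture": 0.6},
    {"ty": 0.3733,"tz": -0.2667,"aperture": 0.6},
    {"ty": 0.3733,"tz": -0.2667,"aperture": 0.6},
    {"ty": 0.3733,"tz": -0.2667,"aperture": 0.6}
  ]
}}

```text
time_s: 32.05
position: [0.6914, -0.1802, 0.2251]
tcp_rot: [[-0.732, 0.682, -0.001], [0.682, 0.732, -0.0], [0.001, -0.001, -1.0]]
force: [-0.4, -0.3, 0.6]
opening: 0.602
grasp_force: 0.0
```

Run:
```python
from h import *
import cv2
a=bot.capture("top")["color"];cv2.imwrite("pics/raw9.png",a[:,:,::-1])
b=bot.capture("side")["color"];cv2.imwrite("pics/raw9s.png",b[:,:,::-1])
h=cv2.cvtColor(a,cv2.COLOR_RGB2HSV)
def big(mask,x,y,W,H):
    l,st,ce=cv2.connectedComponentsWithStats(mask[y:y+H,x:x+W])[1:]; i=1+st[1:,4].argmax(); ys,xs=np.nonzero(l==i)
    return len(xs),cv2.boxPoints(cv2.minAreaRect(np.c_[xs+x,ys+y].astype(np.float32))).round(1).tolist()
print("panel",big(cv2.inRange(h,(104,100,40),(125,255,255)),440,205,80,80))
print("board",big(cv2.inRange(h,(50,70,40),(75,255,255)),450,215,65,60))
f=(.5-.008*np.cos(-.7519),-.3858+.008*np.sin(.7519),-.7519)
print("pred panel top",[proj("top",w(f,(-.033,y,.051))).round(1).tolist() for y in(.075,-.075)])
a0=cv2.imread("pics/top0.png")[:,:,::-1].astype(int)
for n,(x,y,W,H) in dict(bottle=(404,198,24,26),jar=(398,250,24,26),tape=(420,273,28,28)).items(): print(n,np.abs(a0[y:y+H,x:x+W]-a[y:y+H,x:x+W]).mean().round(1))
```

```text
panel (181, [[448.5, 237.8000030517578], [451.8999938964844, 234.0], [496.70001220703125, 273.20001220703125], [493.29998779296875, 277.0]])
board (485, [[458.29998779296875, 238.60000610351562], [469.1000061035156, 226.10000610351562], [500.1000061035156, 252.8000030517578], [489.29998779296875, 265.29998779296875]])
pred panel top [[450.8, 233.9], [495.9, 272.9]]
bottle 25.3
jar 39.8
tape 11.7
```

Run:
```python
import cv2,numpy as np
a=cv2.imread("pics/side0.png");b=cv2.imread("pics/raw9s.png")
for n,(x,y,W,H) in dict(bottle=(398,264,18,30),jar=(340,280,26,28),tape=(330,308,30,20)).items():
    t=a[y:y+H,x:x+W]; r=cv2.matchTemplate(b[y-10:y+H+10,x-10:x+W+10],t,cv2.TM_CCOEFF_NORMED); print(n,cv2.minMaxLoc(r)[1::2])
```

```text
bottle (0.9957321286201477, (10, 10))
jar (0.9706903100013733, (10, 10))
tape (0.9342178106307983, (10, 10))
```

The bottle, jar and tape haven't moved, and the cassette is in the tray within a pixel of where it should be. Handing in.

```bash
python3 -c "
from rig import bot
print(bot.hand_in())"
```

```text
the job is handed in; nothing more can be done
None
```

The job is handed in at about 32 s of robot time: I tapped the cassette free, laid the mallet on the bench, drew the cassette onto the apron, and set it down in the tray; the bottle, jar and tape did not move.

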